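# Build the sieve stack on the shaker

### The arm

A 7-joint arm with a two-finger parallel gripper is mounted at the origin on the work surface. World frame = base frame: x ahead of the robot, y to its left, z up, the work surface at z = 0. Lengths are in m, angles in rad, forces in N, time in s.
With the tool pointing down it reaches from about 0.4 to 0.75 m from the base axis. Payload 19.5 kg.
Tool frame: the origin (TCP) lies midway between the tips of the shut fingers; the grasp point (between the pads) lies 19 mm behind it; z points along the fingers, x is the direction in which the jaws open and shut, and the axes are right-handed (so a half turn about z gives the same grasp; the last joint's range is limited). The gripper opens to 85 mm and grips with 20 to 120 N. Pads are 22 mm wide; open, the fingers measure 114 mm over their backs; the gripper's body (76 mm by 85 mm) begins 54 mm behind the grasp point. The pads swing forward as they close: fully open they stand 13 mm farther back than shut.
Start: joints at [-1.24, 0.707, -0.028, 1.485, 0.022, 0.951, -0.075], TCP at [0.209, 0.535, 0.231] pointing down, gripper open.
Joint ranges: [-2.71, 2.71], [-0.32, 2.16], [-1.57, 1.52], [0, 2.45], [-1.46, 4.6], [0, 2.02], [-2.83, 2.83]. Speed limits (rad/s): [1.89, 1.89, 2.57, 2.57, 3.01, 3.01, 3.01].

### API

Orientations are given as a unit quaternion [x, y, z, w].
In Python, from rig import robot gives the robot as it stands. The module is installed in compiled form; this text tells all that it offers.
- The arm moves only by the tool send_rows, never from a script. Its argument "moves" is a list that holds one entry, the list of rows, each a list of 7 numbers: the turn, a rotation vector about the tool's x, y, z in degrees, then the shift along the tool's x, y, z in mm, then the finger opening in mm, from 0 to 85.4. In form: [[[rx, ry, rz, dx, dy, dz, gripper], ...]]. A call has 1 to 10 rows; each row shifts and turns the commanded pose from where the row before left it, along the tool's axes as they then stand; what a row does not reach is not made up. A row lasts 1/10 s, in which the tool goes at most 50 mm and 8.59 degrees, less where a joint would pass 70% of its speed; a pose out of reach is approached as far as the arm can. A call with a gripper value outside its range is refused whole. The fingers move at their own pace and stop on an object; "newtons" is the grip in N (left out, the last holds). Time passes only in rows, so rows that do not move let the fingers close. It gives the time, the measured TCP pose, the force and the opening at its end, in the units of the state.
- robot.observe(): the state, without advancing time (a new reading comes with each control period).
- robot.snapshot(name): name is "scene" or "top" or "wrist"; returns the picture (384x512x3 uint8, red, green, blue); there is no depth.
- robot.get_calibration(name): a dict with "camera_matrix" (3x3 intrinsics, pixels), "R" (3x3) and "t" (3): a world point X has camera coordinates R X + t. Camera axes: x right, y down, z forward; pixel columns grow to the right and rows downward; lengths in m; the calibration is good to about 2 mm. A picture is of the moment at which its call begins: read the wrist's pose just before it. get_calibration takes no time and is no camera call; for the wrist camera it gives the pose at the moment of the call.
- robot.sign_off(): hands the job in, once; it reports no verdict.
Trained networks look in the newest picture that a camera, given by its name, has taken for a name from the list of things; names that differ only in an ending like _2 or _b are one class to them, and where a whole thing is asked for, a point or a joint stands for the part that bears it (a point fixed in the world has none). Each returns a list of dicts, best first, with "conf" (0 to 1); they miss things now and then, are a little off and sometimes report something else, mostly with a low value. They report only what shows in the picture. A call takes as long as a camera call. They do not tell look-alikes from the thing itself.
- robot.outline_of(camera, target): "pixels" (384x512 bool, what is visible of it).
- robot.pinpoint(camera, target): "location" ([x, y, z] in m, in world coordinates, good to about 4 mm: a listed point, or the origin of a listed thing).
The state is a dict: "clock": time; "joints": joint angles; "qvel": joint speeds; "joint_torque": joint torques, N m; "ee_pos": TCP position; "tool_rot": TCP orientation; "wrist_force": force on the tool from outside, world axes, zero at the start; "wrist_torque": the same for the moment, N m; "opening": finger opening in m.
Only numpy, scipy, OpenCV 4.12 (cv2) and the standard library are available. Lean on these libraries where they do the work, as an engineer would, in place of code of your own. Each camera call takes 0.05 s, during which the arm holds its last target.

### The job

Build the sieve stack on the shaker for the next sediment sample, from the bottom up, one piece at a time: the receiving pan into the ring of the shaker, then the fine sieve, the medium sieve, the coarse sieve, and last the lid. Each piece must sit fully down and level in the one below; set each down and let it go before the next, do not drop any, and leave the beaker, the bowl, the sample jar and the rubber stopper where they are.

Things in the scene. Friction and masses are not known exactly. Their poses are not given: they have to be found in the camera images.
- seat (a point): Shaker: grey squat round machine, 144 mm across, black panel on one side (reaches 84 mm from the centre), fixed. On its metal plate (132 mm across, top 58 mm above the bench) rises the ring that takes the pan's foot: 60 mm outside, 56 mm bore, rim 72 mm above the bench. Two sockets, 8 mm high, stand on the plate 55 mm from its centre. This point: centre of the ring, level with its rim; z up.
- pan_center (a point): Receiving pan: like the sieves but with a closed plain steel floor, no mesh; 34 mm high: tapered foot 8 mm high (46 mm across below, 53 above), then a straight wall 60 mm across (bead 61), 26 mm high, open on top, bore 56, wall 2 mm. 0.09 kg. It nests by its foot as the sieves do. Origin: on its axis, half-way up (17 mm above the underside); z up.
- fine_center (a point): Fine sieve: round steel, 38 mm high: tapered foot 8 mm high (46 mm across below, 53 above), then a straight frame 60 mm across (bead 61), 30 mm high, open on top, wall 2 mm, bore 56. Mesh so fine it looks a dark sheet. 0.09 kg. Its foot drops into the bore of the piece below until the frame rests on that rim (8 mm overlap; the taper guides it). Origin: on its axis, half-way up (19 mm above the underside); z up.
- medium_center (a point): Medium sieve: round steel, 44 mm high: tapered foot 8 mm high (46 mm across below, 53 above), then a straight frame 60 mm across (bead 61), 36 mm high, open on top, wall 2 mm, bore 56. Close wire grid, 4 mm openings. 0.10 kg. Its foot drops into the bore of the piece below until the frame rests on that rim (8 mm overlap; the taper guides it). Origin: on its axis, half-way up (22 mm above the underside); z up.
- coarse_center (a point): Coarse sieve: round steel, 52 mm high: tapered foot 8 mm high (46 mm across below, 53 above), then a straight frame 60 mm across (bead 61), 44 mm high, open on top, wall 2 mm, bore 56. Wide grid, 10 mm openings. 0.12 kg. Its foot drops into the bore of the piece below until the frame rests on that rim (8 mm overlap; the taper guides it). Origin: on its axis, half-way up (26 mm above the underside); z up.
- lid_knob (a point): Lid: steel disc 60 mm across, 4 mm thick, over a tapered foot 8 mm high like the sieves' (46 to 53 mm across) on which it stands; on top a black round knob 25 mm across, 20 mm high, on a neck 16 mm across, 8 mm high; 40 mm high in all, 0.08 kg. It nests by its foot as the sieves do. Origin: centre of the knob, 30 mm above the underside; z up.
- beaker_center (a point): Bystander: glass beaker with a little mud in it, 68 mm across, 90 mm high. Origin: on its axis half-way up. Not to be disturbed.
- dish_center (a point): Bystander: white porcelain bowl, 86 mm across at the rim, 34 mm high. Origin: on its axis half-way up. Not to be disturbed.
- jar_center (a point): Bystander: small closed sample jar with a white cap, 48 mm across, 55 mm high. Origin: on its axis half-way up. Not to be disturbed.
- stopper_center (a point): Bystander: dark rubber stopper, 44 mm across at its foot, 36 mm at the top, 34 mm high. Origin: on its axis half-way up. Not to be disturbed.
Things that resemble listed ones, but are neither listed nor needed, are in the scene too. What is shaped like the part that bears fine_center but purple is not meant.

How it is judged:
By the outcome, as a careful person would: the job done as asked, in the order asked, and still so for the second after the job is handed in, with the robot touching nothing.
It also fails if it takes over 120 s, if anything falls off the work surface, if the arm or the gripper's body presses on something with over 40 N, if the wrist force passes 120 N, or if a joint passes its speed limit or range.

## Working session

There is one attempt and no reset: what is moved stays moved. The work goes in short steps, Python scripts to look and compute and a tool call to move; the robot and the scene stay as the last step left them, time stands still between calls to the robot, and variables do not carry over. Pictures are saved under pics/ and viewed, and the job is handed in when it is done.

Besides the shell and the picture viewer there is one more tool, called after "Request:" as name(argument=value, ...), one argument or row to a line, values as JSON. send_rows: Moves the arm, as the interface text tells. Its arguments: {"type":"object","properties":{"moves":{"type":"array"},"newtons":{"type":"number"}},"required":["moves"]}

```bash
mkdir -p pics; python3 - <<'E'
from rig import robot
import cv2,numpy as np
s=robot.observe()
for k in s: print(k,np.round(s[k],4))
for n in ["scene","top","wrist"]:
    im=robot.snapshot(n); cv2.imwrite(f"pics/{n}0.png",cv2.cvtColor(im,cv2.COLOR_RGB2BGR))
    c=robot.get_calibration(n); print(n,np.round(c["camera_matrix"],1).tolist(),np.round(c["R"],3).tolist(),np.round(c["t"],3))
for t in ["seat","pan_center","fine_center","medium_center","coarse_center","lid_knob","beaker_center","dish_center","jar_center","stopper_center"]:
    for n in ["scene","top"]:
        print(t,n,[(np.round(d["location"],3).tolist(),round(d["conf"],2)) for d in robot.pinpoint(n,t)])
print(robot.observe()["clock"])
E
```

```text
clock 0.0
joints [-1.2397  0.7071 -0.0277  1.485   0.022   0.9509 -0.0755]
qvel [ 0.0005 -0.0001 -0.0001 -0.0005 -0.0007 -0.0008 -0.0003]
joint_torque [-1.50000e-03 -8.83224e+01  1.23390e+00 -2.36162e+01  1.69000e-02
  6.70000e-03  0.00000e+00]
ee_pos [0.2093 0.5353 0.2308]
tool_rot [ 8.259e-01  5.638e-01 -4.000e-04  3.000e-04]
wrist_force [-0.4028  0.3064  0.006 ]
wrist_torque [-0.0331 -0.0021 -0.0123]
opening 0.085
scene [[392.1, 0.0, 256.5], [0.0, 392.1, 192.0], [0.0, 0.0, 1.0]] [[-0.73, 0.683, 0.015], [0.568, 0.619, -0.543], [-0.38, -0.388, -0.84]] [ 0.36  -0.233  1.337]
top [[442.1, 0.0, 256.0], [0.0, 442.1, 187.8], [0.0, 0.0, 1.0]] [[-0.015, -1.0, 0.026], [-0.994, 0.013, -0.106], [0.106, -0.028, -0.994]] [-0.003  0.501  1.135]
wrist [[290.3, 0.0, 256.7], [0.0, 290.3, 189.3], [0.0, 0.0, 1.0]] [[0.364, 0.931, -0.001], [0.885, -0.346, 0.311], [0.289, -0.114, -0.951]] [-0.574 -0.039  0.38 ]
seat scene [([0.639, -0.019, 0.068], 0.68)]
seat top []
pan_center scene [([0.492, 0.413, 0.015], 0.96)]
pan_center top [([0.485, 0.406, 0.016], 0.66), ([0.641, -0.017, 0.074], 0.23)]
fine_cente
[... 249 characters left out ...]
r top [([0.439, -0.18, 0.021], 0.55)]
coarse_center scene [([0.346, -0.29, 0.021], 0.84)]
coarse_center top [([0.345, -0.287, 0.023], 0.93)]
lid_knob scene []
lid_knob top [([0.469, 0.018, 0.026], 0.71)]
beaker_center scene [([0.614, -0.207, 0.043], 0.75)]
beaker_center top [([0.621, -0.206, 0.045], 0.74), ([0.425, 0.16, 0.028], 0.33)]
dish_center scene [([0.616, 0.204, 0.02], 0.86)]
dish_center top [([0.616, 0.204, 0.014], 0.87)]
jar_center scene [([0.426, 0.152, 0.027], 0.8), ([0.641, -0.018, 0.067], 0.24)]
jar_center top [([0.423, 0.154, 0.027], 0.77), ([0.488, 0.406, 0.018], 0.2)]
stopper_center scene [([0.369, 0.295, 0.014], 0.53)]
stopper_center top [([0.368, 0.287, 0.018], 0.54)]
1.15
```

View pics/scene0.png

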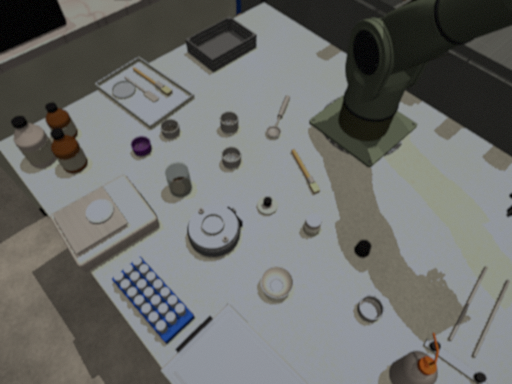

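View pics/top0.png

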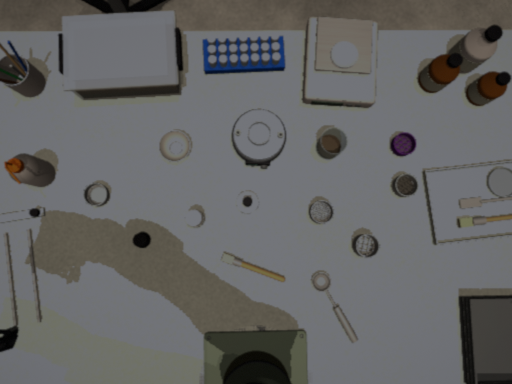

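View pics/wrist0.png

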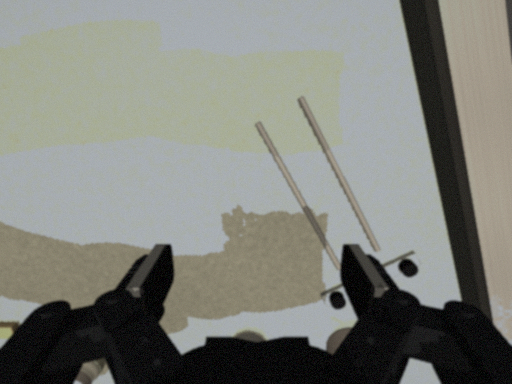

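The scene view shows the shaker at (213,228), the lid at (266,204), pan at (370,309), coarse at (229,122), medium at (231,157), grey fine at (170,128) and the purple look-alike at (142,146). The top view agrees: fine (405,185), purple (403,143). Next I refine the positions by matching silhouettes.

```bash
cat > h.py <<'E'
from rig import robot
import cv2,numpy as np
from scipy.optimize import least_squares
from scipy.spatial.transform import Rotation as Ro
def save(n,f,im=None):
    im=robot.snapshot(n) if im is None else im
    cv2.imwrite(f"pics/{f}.png",cv2.cvtColor(im,cv2.COLOR_RGB2BGR)); return im
def proj(c,P):
    q=(c["R"]@np.asarray(P,float).T).T+c["t"]; p=(c["camera_matrix"]@q.T).T; return p[:,:2]/p[:,2:]
def circ(x,y,z,r,n=72):
    a=np.linspace(0,2*np.pi,n,endpoint=False); return np.c_[x+r*np.cos(a),y+r*np.sin(a),np.full(n,z)]
H={"pan_center":.034,"fine_center":.038,"medium_center":.044,"coarse_center":.052}
def prof(t,z0=0):
    if t=="lid_knob": return [(z0,.023),(z0+.008,.030),(z0+.012,.030),(z0+.02,.0125),(z0+.04,.0125)]
    h=H[t]; return [(z0,.023),(z0+.008,.030),(z0+h,.0305)]
def sil(c,t,x,y,z0=0):
    p=proj(c,np.vstack([circ(x,y,z,r) for z,r in prof(t,z0)]))
    return cv2.convexHull(p.astype(np.float32))
def cen(h):
    m=cv2.moments(h); return np.array([m["m10"],m["m01"]])/m["m00"]
def fit(c,t,mask,x0,z0=0):
    ys,xs=np.nonzero(mask); h=cv2.convexHull(np.c_[xs,ys].astype(np.float32)); cm=np.array([xs.mean(),ys.mean()])
    if t!="lid_knob": cm=cen(h)
    r=least_squares(lambda v:cen(sil(c,t,v[0],v[1],z0))-cm,x0,x_scale=.01,diff_step=1e-3)
    s=sil(c,t,*r.x,z0); return r.x, cv2.contourArea(h)/cv2.contourArea(s)
def locate(cam,t,guess=None,z0=0):
    c=robot.get_calibration(cam); out=[]
    for d in robot.outline_of(cam,t):
        m=d["pixels"]
        if m.sum()<20: continue
        x,a=fit(c,t,m,guess if guess is not None else [.5,0],z0); out.append((np.round(x,4).tolist(),round(float(a),2),round(d["conf"],2)))
    return out
def st():
    s=robot.observe(); print("t",round(s["clock"],2),"pos",np.round(s["ee_pos"]*1000,1),"F",np.round(s["wrist_force"],1),"op",round(s["opening"]*1000,1)); return s
def go(pos,jaw=None):
    "shift (tool axes, mm) and yaw for target TCP; jaw = world azimuth deg of tool x"
    s=st(); R=Ro.from_quat(s["tool_rot"]).as_matrix(); az=np.degrees(np.arctan2(R[1,0],R[0,0]))
    print("tilt xy",np.round(R[:2,2],4),"az",round(az,2),"q7",round(s["joints"][6],2))
    d=R.T@(np.asarray(pos)-s["ee_pos"])*1000; print("shift now-axes",np.round(d,1))
    if jaw is not None:
        y=(jaw-az+90)%180-90; print("tool rz",round(-y,2))
        a=np.radians(az+y); R2=np.array([[np.cos(a),np.sin(a),0],[np.sin(a),-np.cos(a),0],[0,0,-1]]).T
        print("shift after turn",np.round(R2.T@(np.asarray(pos)-s["ee_pos"])*1000,1))
E
python3 - <<'E'
from h import *
G={"pan_center":[.49,.41],"fine_center":[.504,-.405],"medium_center":[.438,-.18],"coarse_center":[.345,-.288],"lid_knob":[.469,.018]}
for n in ["scene","top"]:
    im=robot.snapshot(n)
    for t in G: print(n,t,locate(n,t,G[t]))
    cv2.imwrite(f"pics/{n}_z.png",cv2.cvtColor(cv2.resize(im[90:190,180:330] if n=="top" else im[180:270,160:310],None,fx=5,fy=5,interpolation=cv2.INTER_CUBIC),cv2.COLOR_RGB2BGR))
s=robot.observe();c=robot.get_calibration("wrist");R=Ro.from_quat(s["tool_rot"]).as_matrix()
print("cam in tool",R.T@(-c["R"].T@c["t"]-s["ee_pos"]), (R.T@c["R"].T))
E
```

```text
scene pan_center [([0.4931, 0.4113], 0.91, 0.75)]
scene fine_center [([0.5061, -0.4014], 0.95, 0.89), ([0.6169, -0.4016], 0.92, 0.68)]
scene medium_center [([0.4397, -0.1743], 0.91, 0.58)]
scene coarse_center [([0.3504, -0.286], 0.91, 0.69)]
scene lid_knob [([0.4673, 0.0196], 0.97, 0.68)]
top pan_center [([0.4909, 0.409], 0.94, 0.88), ([0.4368, -0.1785], 1.04, 0.24)]
top fine_center [([0.6153, -0.4046], 0.92, 0.59)]
top medium_center [([0.4361, -0.1768], 1.0, 0.85)]
top coarse_center [([0.3473, -0.2901], 0.91, 0.85)]
top lid_knob [([0.4661, 0.0146], 0.92, 0.62)]
cam in tool [-0.00067797 -0.0806966  -0.14238535] [[ 9.99999967e-01 -2.36655613e-04 -1.01515914e-04]
 [ 2.56484635e-04  9.50500140e-01  3.10724022e-01]
 [ 2.29563063e-05 -3.10724038e-01  9.50500169e-01]]
```

View pics/top_z.png

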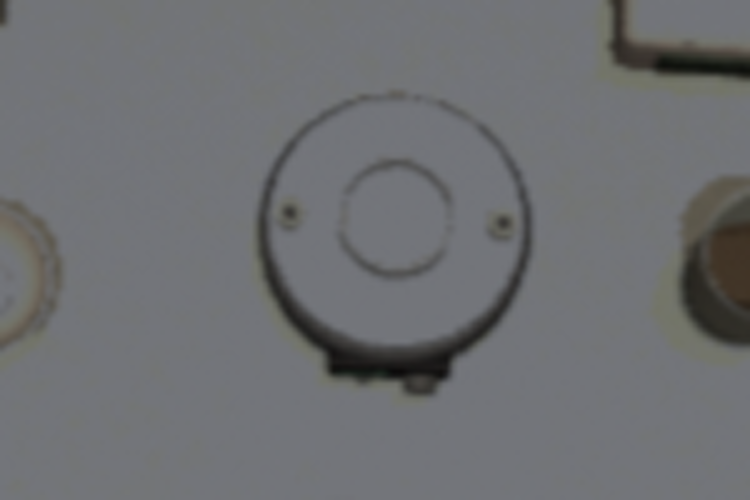

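```bash
python3 - <<'E'
from h import *
go([.492,.410,.20],45)
c=robot.get_calibration("top");u=np.array([180+396/5-.4,90+218/5-.4])
# ring centre at z=.072
r=least_squares(lambda v:proj(c,[[v[0],v[1],.072]])[0]-u,[.64,0],x_scale=.01);print(r.x)
E
```

```text
t 1.75 pos [209.4 535.5 231.3] F [0.2 0.6 0.4] op 85.6
tilt xy [-0.0001 -0.0001] az 68.64 q7 -0.08
shift now-axes [-13.9 308.9  31.3]
tool rz 23.64
shift after turn [111.1 288.6  31.3]
[ 0.63667639 -0.01786327]
```

Request:
send_rows(
  moves=[
    [[0,0,7.88,0,0,0,85],[0,0,7.88,0,0,0,85],[0,0,7.88,0,0,0,85],[0,0,0,16,41,4.5,85],[0,0,0,16,41,4.5,85],[0,0,0,16,41,4.5,85],[0,0,0,16,41,4.5,85],[0,0,0,16,41,4.5,85],[0,0,0,16,41,4.5,85],[0,0,0,15,42,4.5,85]],
  ],
  newtons=30,
)

```text
clock: 2.75
ee_pos: [0.493, 0.4095, 0.1996]
tool_rot: [0.924, 0.383, 0.0, -0.0]
wrist_force: [0.2, 0.6, -0.3]
opening: 0.0849
```

```bash
python3 - <<'E'
from h import *
save("wrist","w1"); print(locate("wrist","pan_center",[.492,.41])); print(robot.pinpoint("wrist","pan_center")[:1]); go([.492,.410,.20],45)
E
```

```text
[([0.4962, 0.4027], 0.95, 0.71)]
[{'location': [0.4924, 0.4099, 0.0189], 'conf': 0.74}]
t 2.9 pos [493.8 408.1 199. ] F [-0.5  1.  -0.9] op 84.9
tilt xy [ 0.0002 -0.0014] az 44.77 q7 0.07
shift now-axes [ 0.1 -2.6 -1. ]
tool rz -0.23
shift after turn [ 0.1 -2.6 -1. ]
```

View pics/w1.png

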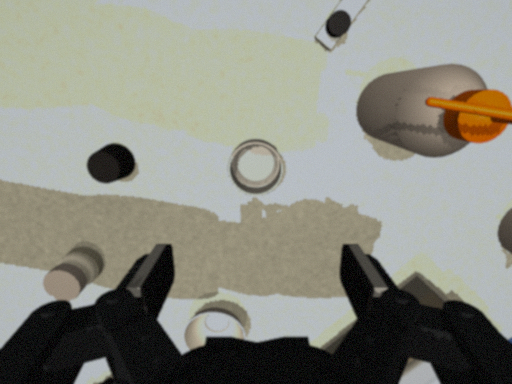

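```bash
cat >> h.py <<'E'
def overlay(cam,t,xys,f,z0=0,c=None,box=None):
    c=robot.get_calibration(cam) if c is None else c
    im=robot.snapshot(cam); k=6
    p=proj(c,[[xys[0][0],xys[0][1],z0+.02]])[0].astype(int); x0,y0=max(p[0]-60,0),max(p[1]-45,0)
    cr=cv2.resize(im[y0:y0+90,x0:x0+120],None,fx=k,fy=k,interpolation=cv2.INTER_CUBIC)
    for xy,col in zip(xys,[(255,0,0),(0,255,0),(0,0,255)]):
        for z,r in prof(t,z0):
            q=((proj(c,circ(*xy,z,r))-[x0-.5,y0-.5])*k).astype(np.int32); cv2.polylines(cr,[q],True,col,1)
    save(cam,f,cr)
E
python3 - <<'E'
from h import *
print(locate("wrist","pan_center",[.492,.41]));st()
overlay("wrist","pan_center",[(.496,.403),(.492,.41)],"w1o")
overlay("top","pan_center",[(.496,.403),(.492,.41)],"t1o")
E
```

```text
[([0.4898, 0.4074], 0.96, 0.71)]
t 2.95 pos [492.  409.7 199.4] F [-0.5  0.7  0.3] op 85.2
```

View pics/w1o.png

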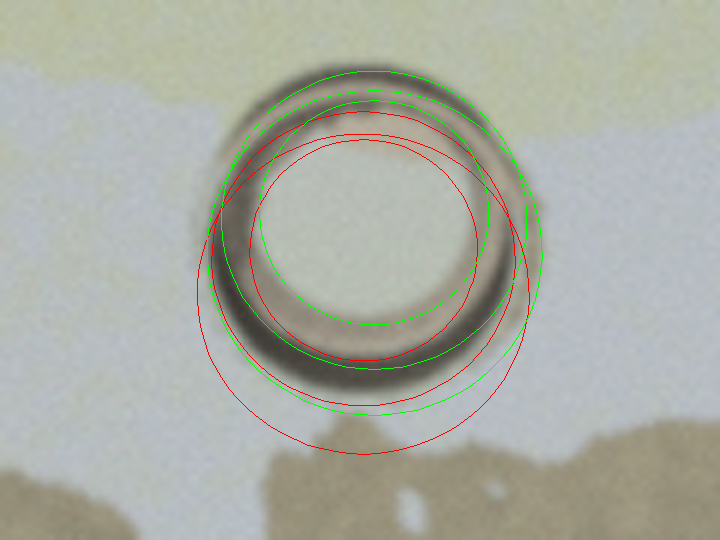

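View pics/t1o.png

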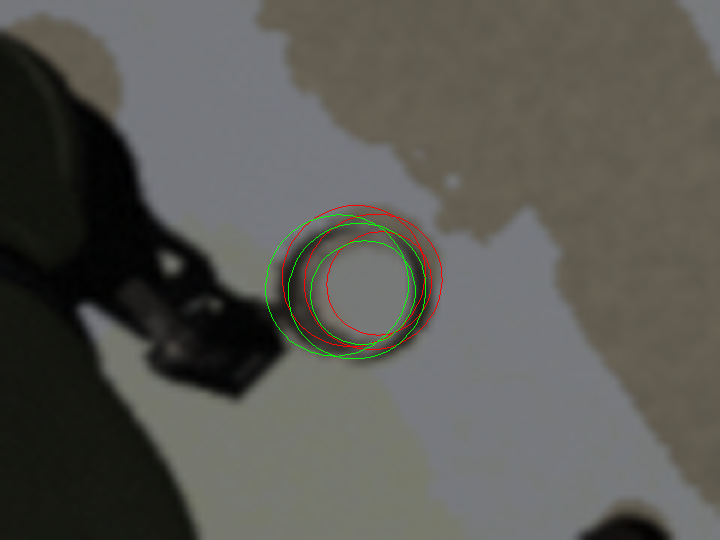

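```bash
python3 - <<'E'
from h import *
for i in range(5):
    s=robot.observe();c=robot.get_calibration("wrist");print(np.round(s["ee_pos"]*1000,1),np.round(-c["R"].T@c["t"]*1000,1),np.round(Ro.from_matrix(c["R"]).as_rotvec(degrees=True),2),locate("wrist","pan_center",[.492,.41]))
    robot.snapshot("wrist")
s=[]
for i in range(3):
    robot.snapshot("top");print(locate("top","pan_center",[.492,.41]),locate("scene","pan_center",[.492,.41]))
E
```

```text
[490.7 411.  199.8] [433.3 467.1 342.3] [-150.57  -62.44   -9.9 ] [([0.4875, 0.4102], 0.94, 0.58)]
[490.7 411.1 200. ] [433.1 467.2 342.4] [-150.55  -62.47   -9.93] [([0.4894, 0.4088], 0.98, 0.83)]
[491.  410.9 200. ] [433.4 467.  342.4] [-150.55  -62.44   -9.93] [([0.489, 0.409], 0.96, 0.69)]
[491.2 410.7 199.9] [433.7 466.8 342.3] [-150.56  -62.4    -9.93] [([0.4888, 0.409], 0.93, 0.93)]
[491.4 410.5 199.8] [433.9 466.7 342.2] [-150.56  -62.38   -9.92] [([0.4894, 0.4086], 0.96, 0.58)]
[([0.4903, 0.4083], 0.91, 0.87)] [([0.4931, 0.4113], 0.91, 0.75)]
[([0.4906, 0.4083], 0.9, 0.7)] [([0.4931, 0.4113], 0.91, 0.75)]
[([0.4913, 0.4092], 0.87, 0.59)] [([0.4931, 0.4113], 0.91, 0.75)]
```

```bash
python3 - <<'E'
from h import *
go([.4905,.409,.006],45)
E
```

```text
t 4.0 pos [491.6 410.3 199.8] F [-0.1 -0.  -0.5] op 84.9
tilt xy [-0.     -0.0001] az 45.0 q7 0.07
shift now-axes [-1.600e+00  1.000e-01  1.938e+02]
tool rz 0.0
shift after turn [ -1.7   0.2 193.8]
```

Request:
send_rows(
  moves=[
    [[0,0,0,-1.6,0,40,85],[0,0,0,0,0,40,85],[0,0,0,0,0,35,85],[0,0,0,0,0,25,85],[0,0,0,0,0,20,85],[0,0,0,0,0,15,85],[0,0,0,0,0,12,85],[0,0,0,0,0,7,85],[0,0,0,0,0,0,85]],
  ],
)

```text
clock: 4.9
ee_pos: [0.4903, 0.4091, 0.0053]
tool_rot: [0.924, 0.383, -0.0, 0.0]
wrist_force: [-0.8, 0.6, -0.0]
opening: 0.0847
```

Request:
send_rows(
  moves=[
    [[0,0,0,0,0,0,50],[0,0,0,0,0,0,50],[0,0,0,0,0,0,50],[0,0,0,0,0,0,50],[0,0,0,0,0,0,50],[0,0,0,0,0,0,50]],
  ],
)

```text
clock: 5.5
ee_pos: [0.4908, 0.4095, 0.0069]
tool_rot: [0.924, 0.383, 0.001, -0.0]
wrist_force: [-0.9, -1.7, 6.7]
opening: 0.0598
```

```bash
python3 - <<'E'
from h import *
st();save("wrist","w2");save("scene","s2")
E
```

```text
t 5.5 pos [490.8 409.5   6.9] F [-0.9 -1.7  6.7] op 59.8
```

View pics/w2.png

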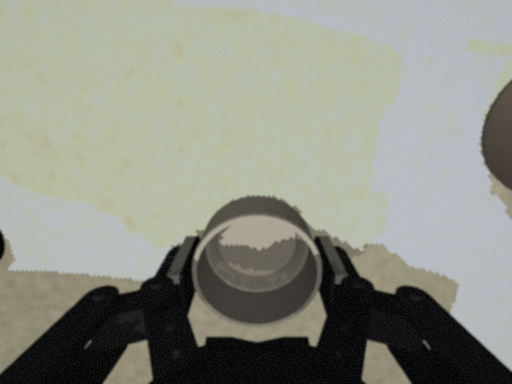

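```bash
python3 - <<'E'
from h import *
s=st();print(locate("wrist","pan_center",[.49,.41]))
overlay("wrist","pan_center",[(.4905,.409),tuple(s["ee_pos"][:2])],"w2o")
E
```

```text
t 5.6 pos [490.8 409.5   6.9] F [-2.  -0.7  7.2] op 59.6
[([0.4891, 0.4095], 0.97, 0.8)]
```

View pics/w2o.png

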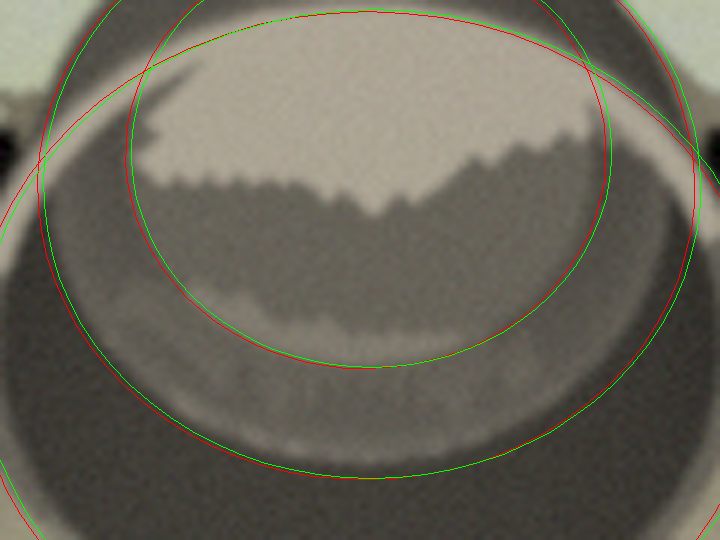

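```bash
python3 - <<'E'
from h import *
go([.637,-.018,.23],45)
E
```

```text
t 5.7 pos [490.8 409.5   6.9] F [-0.7 -0.8  8.2] op 59.9
tilt xy [0.001  0.0008] az 44.99 q7 0.07
shift now-axes [-198.6  405.7 -223.3]
tool rz -0.01
shift after turn [-198.9  405.6 -223.1]
```

Request:
send_rows(
  moves=[
    [[0,0,0,0,0,-4,50],[0,0,0,0,0,-10,50],[0,0,0,0,0,-25,50],[0,0,0,0,0,-35,50],[0,0,0,0,0,-40,50],[0,0,0,-4,8,-40,50],[0,0,0,-8,17,-35,50],[0,0,0,-15,30,-25,50],[0,0,0,-18,37,-9,50],[0,0,0,-18,37,0,50]],
  ],
  newtons=35,
)

```text
clock: 6.7
ee_pos: [0.5377, 0.2723, 0.2313]
tool_rot: [0.924, 0.383, 0.002, -0.0]
wrist_force: [0.5, 0.7, -1.1]
opening: 0.0594
```

Request:
send_rows(
  moves=[
    [[0,0,0,-20,40,0,50],[0,0,0,-20,40,0,50],[0,0,0,-20,40,0,50],[0,0,0,-20,40,0,50],[0,0,0,-20,40,0,50],[0,0,0,-18,37,0,50],[0,0,0,-12,24,0,50],[0,0,0,-6,15.7,0,50],[0,0,0,0,0,0,50],[0,0,0,0,0,0,50]],
  ],
)

```text
clock: 7.7
ee_pos: [0.6364, -0.018, 0.2293]
tool_rot: [0.924, 0.383, 0.0, -0.0]
wrist_force: [-0.3, -0.0, -2.0]
opening: 0.0595
```

```bash
python3 - <<'E'
from h import *
st();save("wrist","w3");c=robot.get_calibration("wrist"); st()
im=robot.snapshot("wrist"); 
print(proj(c,[[.637,-.018,.072]]))
for n in["wrist","scene"]: robot.snapshot(n);print(n,robot.pinpoint(n,"seat"))
import pickle;pickle.dump(c,open("c3.pkl","wb"))
E
```

```text
t 7.7 pos [636.4 -18.  229.3] F [-0.3 -0.  -2. ] op 59.5
t 7.75 pos [636.3 -17.4 229.3] F [-0.4 -0.3 -0.8] op 59.6
[[257.71373578 174.37498149]]
wrist [{'location': [0.6393, -0.014, 0.0686], 'conf': 0.74}]
scene [{'location': [0.6384, -0.0166, 0.0708], 'conf': 0.76}]
```

View pics/w3.png

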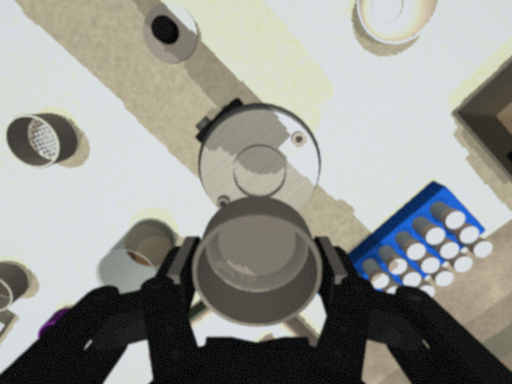

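```bash
cat >> h.py <<'E'
def ringov(cam,cands,f,z=.072,r=.030,rads=None,k=6):
    c=robot.get_calibration(cam); im=robot.snapshot(cam)
    p=proj(c,[[cands[0][0],cands[0][1],z]])[0].astype(int); x0,y0=max(p[0]-60,0),max(p[1]-50,0)
    cr=cv2.resize(im[y0:y0+100,x0:x0+120],None,fx=k,fy=k,interpolation=cv2.INTER_CUBIC)
    cr=cv2.normalize(cr,None,0,255,cv2.NORM_MINMAX)
    for xy,col in zip(cands,[(255,0,0),(0,255,0),(0,0,255)]):
        for zz,rr in (rads or [(z,r)]):
            q=((proj(c,circ(*xy,zz,rr))-[x0-.5,y0-.5])*k).astype(np.int32); cv2.polylines(cr,[q],True,col,1)
    save(cam,f,cr)
E
python3 - <<'E'
from h import *
R=[(.072,.030),(.058,.066)]
ringov("wrist",[(.637,-.018)],"r3",rads=R)
ringov("scene",[(.637,-.018)],"r3s",rads=R)
st()
E
```

```text
t 8.1 pos [636.5 -18.1 228.9] F [ 0.2 -0.3 -1.6] op 59.9
```

View pics/r3.png

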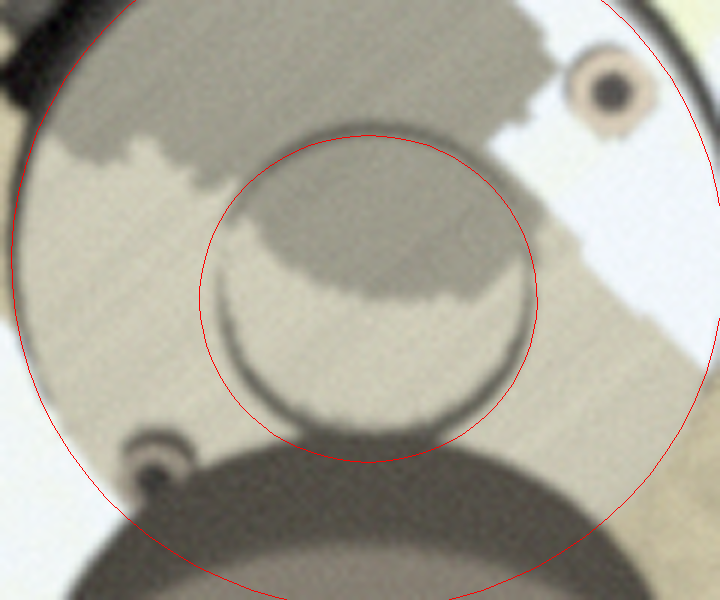

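View pics/r3s.png

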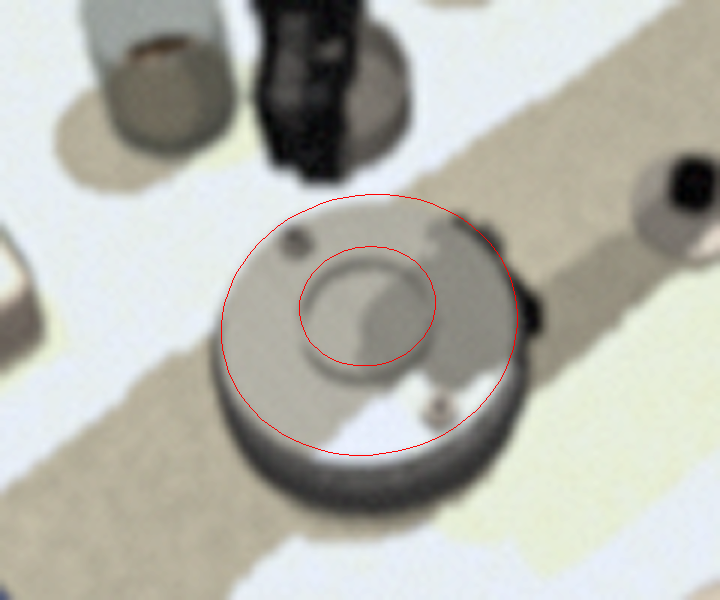

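```bash
python3 - <<'E'
from h import *
c=robot.get_calibration("wrist")
p=proj(c,[[.637,-.018,.072]])[0].astype(int); x0,y0=p-[60,50]
for m in [(382,285),(376,289)]:
    for z in (.066,.072):
        u=np.array(m)/6-.5+[x0,y0]
        print(m,z,least_squares(lambda v:proj(c,[[v[0],v[1],z]])[0]-u,[.64,0],x_scale=.01).x)
from scipy.ndimage import map_coordinates
def score(c,g,xy,R):
    s=0
    for z,r in R:
        q=proj(c,circ(*xy,z,r,180)); s+=np.mean(map_coordinates(g,[q[:,1],q[:,0]],order=1))
    return s
for n in ["wrist","top","scene"]:
    c=robot.get_calibration(n); im=cv2.GaussianBlur(cv2.cvtColor(robot.snapshot(n),cv2.COLOR_RGB2GRAY).astype(np.float32),(0,0),1.0)
    g=np.hypot(cv2.Sobel(im,-1,1,0),cv2.Sobel(im,-1,0,1)); g=np.minimum(g,60)
    for nm,R in {"plate":[(.058,.066)],"ring":[(.072,.030),(.072,.028)],"all":[(.058,.066),(.072,.03),(.072,.028)]}.items():
        b=max((score(c,g,(x,y),R),x,y) for x in np.arange(.625,.652,.0005) for y in np.arange(-.03,-.005,.0005)); print(n,nm,np.round(b,4))
E
```

```text
(382, 285) 0.066 [ 0.63740571 -0.01365131]
(382, 285) 0.072 [ 0.63625784 -0.01263434]
(376, 289) 0.066 [ 0.63716826 -0.01494135]
(376, 289) 0.072 [ 0.63602505 -0.01389903]
wrist plate [ 4.68289e+01  6.35000e-01 -1.70000e-02]
wrist ring [ 1.030238e+02  6.355000e-01 -1.350000e-02]
wrist all [ 1.453286e+02  6.350000e-01 -1.300000e-02]
top plate [ 2.49901e+01  6.26500e-01 -9.50000e-03]
top ring [ 3.53322e+01  6.52000e-01 -5.50000e-03]
top all [ 5.38775e+01  6.52000e-01 -5.50000e-03]
scene plate [ 5.76715e+01  6.41500e-01 -1.50000e-02]
scene ring [ 8.7726e+01  6.4600e-01 -6.5000e-03]
scene all [ 1.403606e+02  6.395000e-01 -1.700000e-02]
```

```bash
python3 - <<'E'
from h import *
from scipy.ndimage import map_coordinates
def score(c,g,xy,R):
    return sum(np.mean(map_coordinates(g,[(q:=proj(c,circ(*xy,z,r,180)))[:,1],q[:,0]],order=1)) for z,r in R)
for n in ["top","scene"]:
    c=robot.get_calibration(n); im=cv2.GaussianBlur(cv2.imread(f"pics/{n}0.png",0).astype(np.float32),(0,0),.8)
    g=np.hypot(cv2.Sobel(im,-1,1,0),cv2.Sobel(im,-1,0,1)); g=np.minimum(g,60)
    for nm,R in {"plate":[(.058,.066)],"ring":[(.072,.030),(.072,.028)],"all":[(.058,.066),(.072,.03),(.072,.028)]}.items():
        b=max((score(c,g,(x,y),R),x,y) for x in np.arange(.625,.652,.0005) for y in np.arange(-.03,-.005,.0005)); print(n,nm,np.round(b,4))
    # sockets midpoint top
c=robot.get_calibration("top");u=np.array([180+395.5/5-.4,90+218/5-.4])
print(least_squares(lambda v:proj(c,[[v[0],v[1],.066]])[0]-u,[.64,0],x_scale=.01).x)
E
```

```text
top plate [ 5.54817e+01  6.35000e-01 -1.75000e-02]
top ring [ 8.47572e+01  6.40500e-01 -1.85000e-02]
top all [ 1.330851e+02  6.330000e-01 -1.700000e-02]
scene plate [ 4.74994e+01  6.43500e-01 -1.00000e-02]
scene ring [ 1.12375e+02  6.39500e-01 -1.75000e-02]
scene all [ 1.568942e+02  6.400000e-01 -1.700000e-02]
[ 0.63807715 -0.0178241 ]
```

Request:
send_rows(
  moves=[
    [[0,0,0,0,10,0,50],[0,0,0,0,20,0,50],[0,0,0,0,10,0,50],[0,0,0,0,0,0,50],[0,0,0,0,0,0,50],[0,0,0,0,0,0,50],[0,0,0,0,0,0,50]],
  ],
)

```text
clock: 8.95
ee_pos: [0.6647, -0.0462, 0.229]
tool_rot: [0.924, 0.383, 0.0, -0.0]
wrist_force: [-0.1, 0.3, -1.2]
opening: 0.0594
```

```bash
python3 - <<'E'
from h import *
st()
R=[(.072,.030),(.072,.028),(.058,.066)]
ringov("wrist",[(.637,-.0155)],"r4",rads=R)
print(robot.pinpoint("wrist","seat"))
E
```

```text
t 8.95 pos [664.7 -46.2 229. ] F [-0.1  0.3 -1.2] op 59.4
[{'location': [0.6361, -0.0124, 0.0708], 'conf': 0.71}]
```

View pics/r4.png

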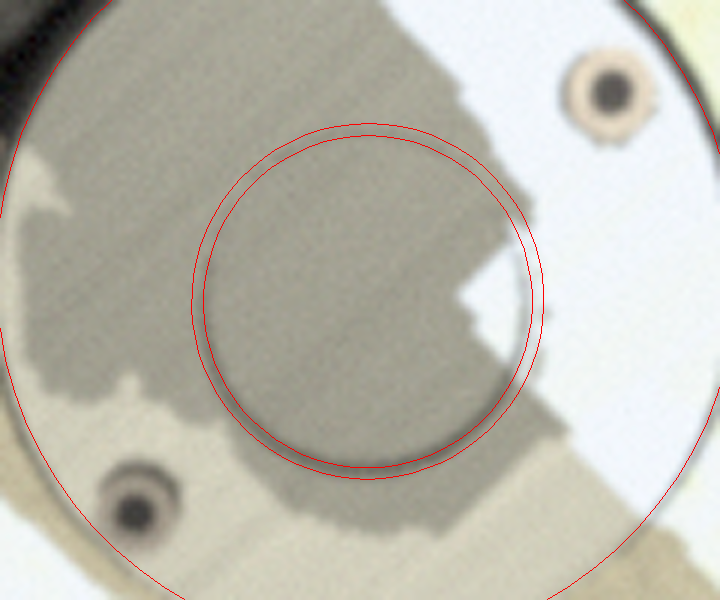

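```bash
python3 - <<'E'
from h import *
c=robot.get_calibration("wrist")
p=proj(c,[[.637,-.0155,.072]])[0].astype(int); x0,y0=p-[60,50]
for m,z in [((372.5,303),.066),((366,304),.072)]:
    u=np.array(m)/6-.5+[x0,y0]
    print(m,z,least_squares(lambda v:proj(c,[[v[0],v[1],z]])[0]-u,[.64,0],x_scale=.01).x)
go([.638,-.016,.09],45)
E
```

```text
(372.5, 303) 0.066 [ 0.63779657 -0.01519492]
(366, 304) 0.072 [ 0.63653306 -0.01560526]
t 9.05 pos [664.8 -46.4 229. ] F [-0.3  0.1 -0.8] op 59.8
tilt xy [0.0001 0.    ] az 45.02 q7 0.79
shift now-axes [  2.5 -40.4 139. ]
tool rz 0.02
shift after turn [  2.5 -40.4 139. ]
```

Request:
send_rows(
  moves=[
    [[0,0,0,2,-20,10,50],[0,0,0,0.5,-20,30,50],[0,0,0,0,0,40,50],[0,0,0,0,0,30,50],[0,0,0,0,0,20,50],[0,0,0,0,0,14,50],[0,0,0,0,0,0,50],[0,0,0,0,0,0,50]],
  ],
)

```text
clock: 9.85
ee_pos: [0.6387, -0.0166, 0.0856]
tool_rot: [0.924, 0.383, 0.0, 0.0]
wrist_force: [-0.1, -0.7, -1.8]
opening: 0.0596
```

```bash
python3 - <<'E'
from h import *
go([.638,-.016,.07],45); save("wrist","w5"); save("scene","s5")
E
```

```text
t 9.85 pos [638.7 -16.6  85.6] F [-0.1 -0.7 -1.8] op 59.6
tilt xy [ 0.001  -0.0001] az 45.0 q7 0.74
shift now-axes [-0.1 -1.  15.6]
tool rz -0.0
shift after turn [-0.1 -1.  15.6]
```

View pics/w5.png

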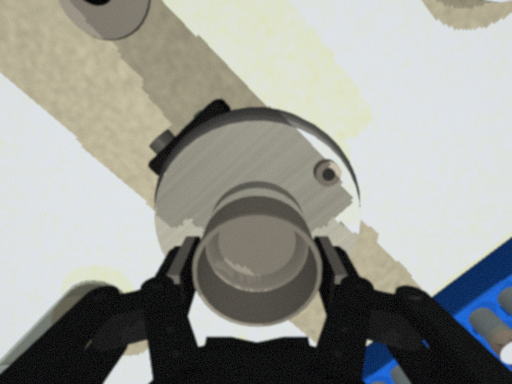

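Ring top edge shows at (257,183), centred on the pan's column (257,262). I lower in small steps and watch the force.

Request:
send_rows(
  moves=[
    [[0,0,0,0,0,4,50],[0,0,0,0,0,3,50],[0,0,0,0,0,2,50],[0,0,0,0,0,2,50],[0,0,0,0,0,1,50],[0,0,0,0,0,0,50]],
  ],
)

```text
clock: 10.55
ee_pos: [0.6383, -0.0166, 0.0727]
tool_rot: [0.924, 0.383, -0.0, -0.0]
wrist_force: [1.0, 0.2, -1.2]
opening: 0.0595
```

Request:
send_rows(
  moves=[
    [[0,0,0,0,0,1,50],[0,0,0,0,0,1,50],[0,0,0,0,0,0,50],[0,0,0,0,0,0,50]],
  ],
)

```text
clock: 10.95
ee_pos: [0.6384, -0.0166, 0.071]
tool_rot: [0.924, 0.383, 0.0, 0.0]
wrist_force: [-1.3, 0.4, 3.3]
opening: 0.0597
```

Request:
send_rows(
  moves=[
    [[0,0,0,0,0,0.7,50],[0,0,0,0,0,0,50],[0,0,0,0,0,0,50]],
  ],
)

```text
clock: 11.25
ee_pos: [0.6385, -0.0167, 0.0709]
tool_rot: [0.924, 0.383, 0.0, 0.0]
wrist_force: [-5.5, -0.3, 14.9]
opening: 0.0596
```

```bash
python3 - <<'E'
from h import *
st(); save("wrist","w6");ringov("scene",[(.638,-.016)],"s6",rads=[(.098,.0305),(.072,.03)])
E
```

```text
t 11.25 pos [638.5 -16.7  70.9] F [-5.5 -0.3 14.9] op 59.6
```

View pics/s6.png

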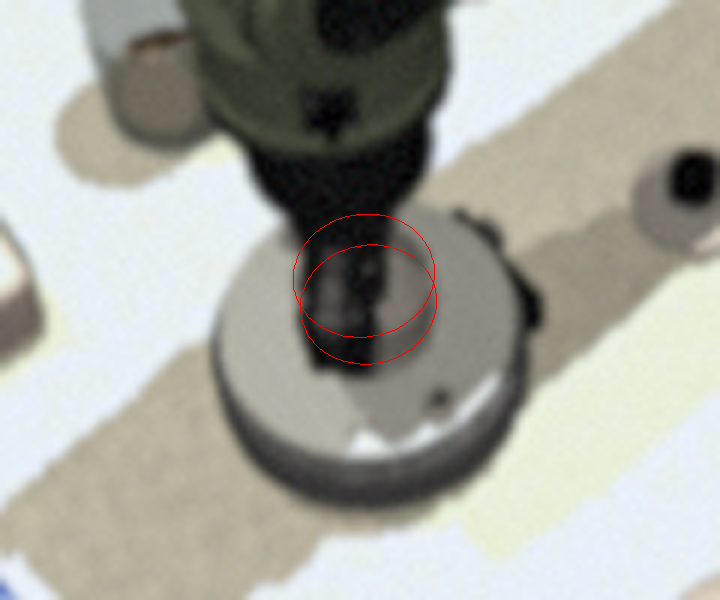

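Request:
send_rows(
  moves=[
    [[0,0,0,0,0,-0.7,50],[0,0,0,0,0,0,64],[0,0,0,0,0,0,72],[0,0,0,0,0,0,80],[0,0,0,0,0,0,85],[0,0,0,0,0,-5,85],[0,0,0,0,0,-20,85],[0,0,0,0,0,-40,85],[0,0,0,0,0,-40,85],[0,0,0,0,0,-40,85]],
  ],
)

```text
clock: 12.35
ee_pos: [0.6381, -0.0166, 0.2179]
tool_rot: [0.924, 0.383, 0.0, 0.0]
wrist_force: [0.4, 0.2, -0.6]
opening: 0.0848
```

Request:
send_rows(
  moves=[
    [[0,0,0,0,0,0,85],[0,0,0,0,0,0,85],[0,0,0,0,0,0,85],[0,0,0,0,0,0,85]],
  ],
)

```text
clock: 12.75
ee_pos: [0.638, -0.0166, 0.2149]
tool_rot: [0.924, 0.383, -0.001, -0.0]
wrist_force: [-0.7, 0.1, -1.1]
opening: 0.0849
```

```bash
python3 - <<'E'
from h import *
st(); R=[(.098,.0305),(.098,.028),(.072,.03)]
for n in ["wrist","scene"]: ringov(n,[(.6375,-.0160)],n[0]+"7",rads=R); print(n,locate(n,"pan_center",[.638,-.016],.064))
E
```

```text
t 12.75 pos [638.  -16.6 214.9] F [-0.7  0.1 -1.1] op 84.9
wrist [([0.6366, -0.0167], 0.99, 0.75)]
scene [([0.6411, -0.0151], 0.9, 0.62)]
```

View pics/w7.png

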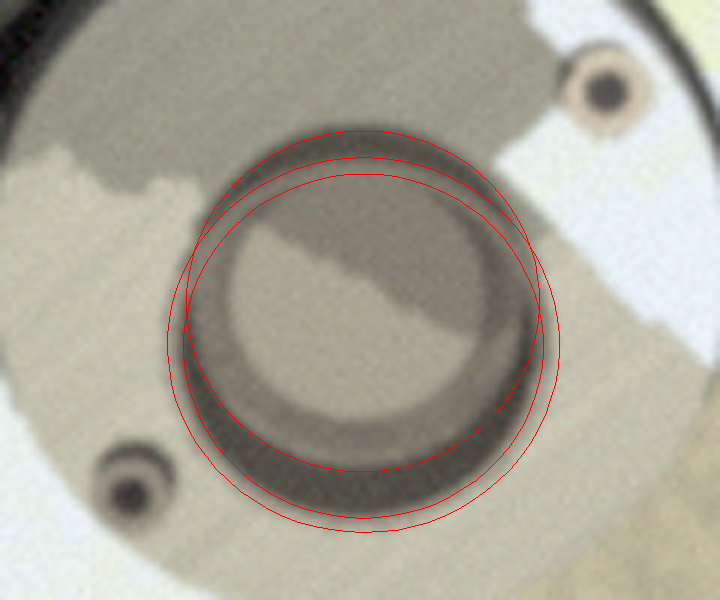

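View pics/s7.png

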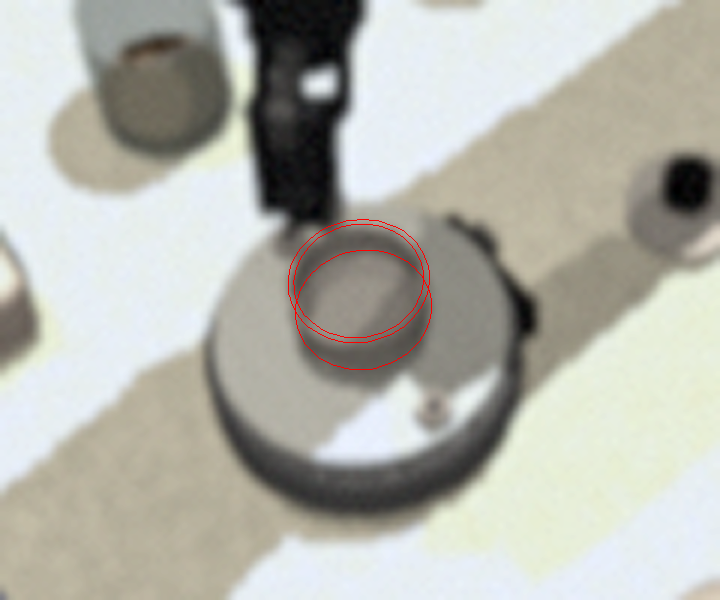

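```bash
python3 - <<'E'
from h import *
go([.505,-.403,.20],45)
E
```

```text
t 12.95 pos [638.2 -16.6 215.4] F [-0.5 -0.   0.8] op 85.1
tilt xy [-0.0006 -0.0001] az 45.0 q7 0.75
shift now-axes [-367.4  179.    15.5]
tool rz -0.0
shift after turn [-367.4  179.    15.4]
```

Request:
send_rows(
  moves=[
    [[0,0,0,-20,10,0,85],[0,0,0,-40,19,2,85],[0,0,0,-42,20,2,85],[0,0,0,-42,20,2,85],[0,0,0,-42,21,2,85],[0,0,0,-42,21,2,85],[0,0,0,-42,20,2,85],[0,0,0,-40,20,2,85],[0,0,0,-37.4,18,1.5,85],[0,0,0,-20,10,0,85]],
  ],
)

```text
clock: 13.95
ee_pos: [0.5029, -0.4065, 0.1998]
tool_rot: [0.925, 0.381, -0.001, 0.0]
wrist_force: [-0.1, 0.3, -0.3]
opening: 0.0852
```

Request:
send_rows(
  moves=[
    [[0,0,0,0,0,0,85],[0,0,0,0,0,0,85],[0,0,0,0,0,0,85],[0,0,0,0,0,0,85],[0,0,0,0,0,0,85]],
  ],
)

```text
clock: 14.45
ee_pos: [0.5055, -0.4024, 0.2005]
tool_rot: [0.924, 0.383, 0.0, 0.0]
wrist_force: [0.3, -0.2, -0.2]
opening: 0.085
```

```bash
python3 - <<'E'
from h import *
st(); save("wrist","w8")
for n in ["wrist"]: print(n,locate(n,"fine_center",[.505,-.403]),robot.pinpoint(n,"fine_center"))
overlay("wrist","fine_center",[(.505,-.403)],"w8o")
go([.505,-.403,.007],45)
E
```

```text
t 14.45 pos [ 505.5 -402.4  200.5] F [ 0.3 -0.2 -0.2] op 85.0
wrist [([0.6133, -0.4054], 0.97, 0.91), ([0.5023, -0.4045], 0.98, 0.74)] [{'location': [0.5022, -0.4015, 0.021], 'conf': 0.98}, {'location': [0.6161, -0.4072, 0.0208], 'conf': 0.94}]
t 14.65 pos [ 505.2 -402.8  200.4] F [ 0.5 -0.3 -0.5] op 84.6
tilt xy [ 0.     -0.0001] az 45.01 q7 1.35
shift now-axes [-3.000e-01 -1.000e-01  1.934e+02]
tool rz 0.01
shift after turn [ -0.3  -0.  193.4]
```

View pics/w8.png

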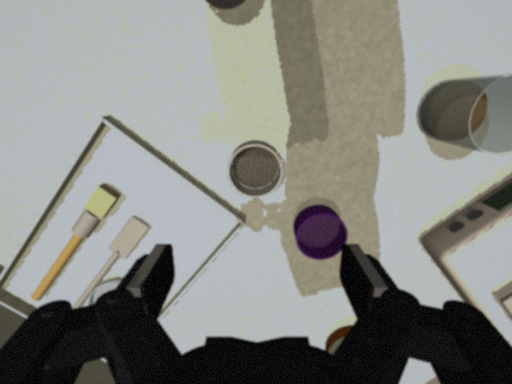

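View pics/w8o.png

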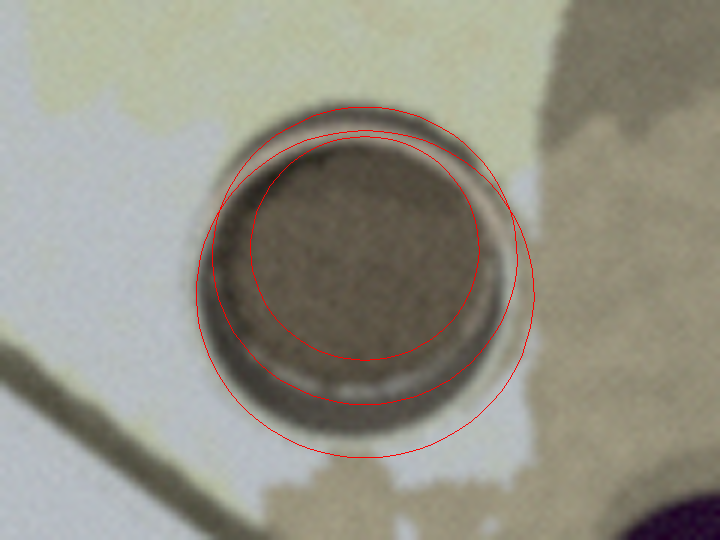

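```bash
python3 - <<'E'
from h import *
go([.5027,-.4042,.007],28)
E
```

```text
t 14.65 pos [ 505.2 -402.8  200.4] F [ 0.5 -0.3 -0.5] op 84.6
tilt xy [ 0.     -0.0001] az 45.01 q7 1.35
shift now-axes [ -2.7  -0.8 193.4]
tool rz 17.01
shift after turn [ -2.9   0.  193.4]
```

Request:
send_rows(
  moves=[
    [[0,0,8.5,0,0,0,85],[0,0,8.5,0,0,0,85],[0,0,0,-2.9,0,40,85],[0,0,0,0,0,40,85],[0,0,0,0,0,35,85],[0,0,0,0,0,25,85],[0,0,0,0,0,20,85],[0,0,0,0,0,15,85],[0,0,0,0,0,10,85],[0,0,0,0,0,8,85]],
  ],
)

```text
clock: 15.65
ee_pos: [0.5027, -0.4045, 0.0071]
tool_rot: [0.97, 0.242, 0.0, 0.0]
wrist_force: [-0.5, 0.4, 0.2]
opening: 0.085
```

Request:
send_rows(
  moves=[
    [[0,0,0,0,0,0,85],[0,0,0,0,0,0,50],[0,0,0,0,0,0,50],[0,0,0,0,0,0,50],[0,0,0,0,0,0,50],[0,0,0,0,0,0,50]],
  ],
)

```text
clock: 16.25
ee_pos: [0.503, -0.4046, 0.0085]
tool_rot: [0.97, 0.242, 0.0, 0.001]
wrist_force: [-0.8, 1.4, 8.1]
opening: 0.0597
```

```bash
python3 - <<'E'
from h import *
s=st(); save("wrist","w9"); print(locate("wrist","fine_center",[.503,-.404]))
R=Ro.from_quat(s["tool_rot"]).as_matrix(); print(R[:2,:2])
overlay("wrist","fine_center",[tuple(s["ee_pos"][:2])],"w9o")
go([.637,-.0165,.30],28)
E
```

```text
t 16.25 pos [ 503.  -404.6    8.5] F [-0.8  1.4  8.1] op 59.7
[([0.5014, -0.4044], 0.98, 0.87), ([0.6095, -0.3995], 0.69, 0.64)]
[[ 0.88294749  0.4694706 ]
 [ 0.4694715  -0.88294715]]
t 16.4 pos [ 502.9 -404.7    8.5] F [-1.5  1.3  8. ] op 59.6
tilt xy [ 0.001  -0.0009] az 28.0 q7 1.11
shift now-axes [ 300.8 -279.4 -291.8]
tool rz 0.0
shift after turn [ 300.6 -279.8 -291.5]
```

View pics/w9.png

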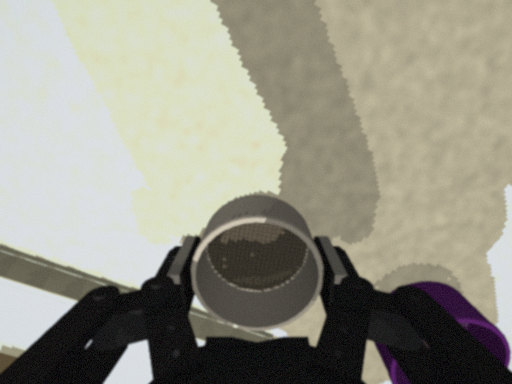

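View pics/w9o.png

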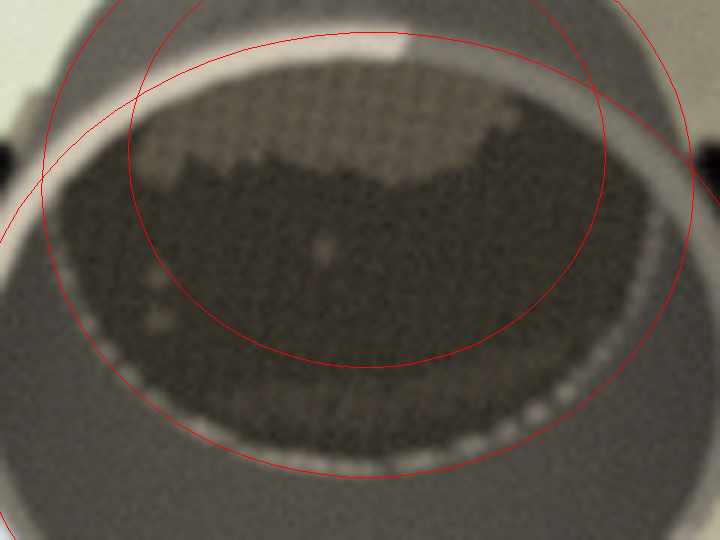

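Request:
send_rows(
  moves=[
    [[0,0,0,0,0,-4,50],[0,0,0,0,0,-10,50],[0,0,0,0,0,-26,50],[0,0,0,0,0,-35,50],[0,0,0,0,0,-40,50],[0,0,0,4,-4,-40,50],[0,0,0,12,-10,-30,50],[0,0,0,22,-20,-15,50],[0,0,0,30,-28,0,50],[0,0,0,32,-30,0,50]],
  ],
)

```text
clock: 17.4
ee_pos: [0.5478, -0.2753, 0.2088]
tool_rot: [0.97, 0.241, 0.001, 0.001]
wrist_force: [1.3, 0.7, -1.6]
opening: 0.0595
```

Request:
send_rows(
  moves=[
    [[0,0,0,32,-30,0,50],[0,0,0,32,-30,0,50],[0,0,0,32,-30,0,50],[0,0,0,32,-30,0,50],[0,0,0,32,-30,0,50],[0,0,0,26,-24,0,50],[0,0,0,12,-10,0,50],[0,0,0,2.8,-2.6,0,50],[0,0,0,0,0,0,50],[0,0,0,0,0,0,50]],
  ],
)

```text
clock: 18.4
ee_pos: [0.6371, -0.0189, 0.2077]
tool_rot: [0.971, 0.241, -0.0, 0.0]
wrist_force: [-0.8, -1.1, -0.3]
opening: 0.0598
```

```bash
python3 - <<'E'
from h import *
go([.6374,-.0173,.1],28)
E
```

```text
t 18.4 pos [637.1 -18.9 207.7] F [-0.8 -1.1 -0.3] op 59.8
tilt xy [ 0.0001 -0.0009] az 27.9 q7 0.51
shift now-axes [  1.1  -1.4 107.7]
tool rz -0.1
shift after turn [  1.1  -1.3 107.7]
```

Request:
send_rows(
  moves=[
    [[0,0,0,1,-1,15,50],[0,0,0,0,0,30,50],[0,0,0,0,0,25,50],[0,0,0,0,0,15,50],[0,0,0,0,0,9,50],[0,0,0,0,0,0,50],[0,0,0,0,0,0,50],[0,0,0,0,0,0,50]],
  ],
)

```text
clock: 19.2
ee_pos: [0.6382, -0.0161, 0.1143]
tool_rot: [0.97, 0.242, 0.001, 0.0]
wrist_force: [0.3, -0.1, -1.3]
opening: 0.0594
```

```bash
python3 - <<'E'
from h import *
go([.6374,-.0173,.098],28);save("wrist","w10")
E
```

```text
t 19.2 pos [638.2 -16.1 114.3] F [ 0.3 -0.1 -1.3] op 59.4
tilt xy [ 0.0014 -0.0001] az 27.98 q7 0.51
shift now-axes [-1.3  0.7 16.3]
tool rz -0.02
shift after turn [-1.3  0.7 16.3]
```

View pics/w10.png

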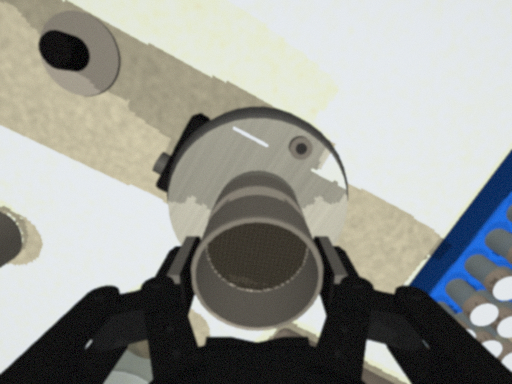

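Request:
send_rows(
  moves=[
    [[0,0,0,-1,0.5,4,50],[0,0,0,0,0,4,50],[0,0,0,0,0,2,50],[0,0,0,0,0,2,50],[0,0,0,0,0,1,50],[0,0,0,0,0,1,50],[0,0,0,0,0,1,50],[0,0,0,0,0,0,50],[0,0,0,0,0,0,50]],
  ],
)

```text
clock: 20.15
ee_pos: [0.6372, -0.0167, 0.0985]
tool_rot: [0.97, 0.242, 0.0, 0.0]
wrist_force: [-0.5, 0.3, 3.1]
opening: 0.0592
```

Request:
send_rows(
  moves=[
    [[0,0,0,0,0,0.7,50],[0,0,0,0,0,0,50],[0,0,0,0,0,0,50]],
  ],
)

```text
clock: 20.45
ee_pos: [0.6372, -0.0167, 0.0984]
tool_rot: [0.97, 0.242, 0.0, 0.0]
wrist_force: [-4.0, 0.8, 13.2]
opening: 0.0596
```

Request:
send_rows(
  moves=[
    [[0,0,0,0,0,-0.7,50],[0,0,0,0,0,0,64],[0,0,0,0,0,0,72],[0,0,0,0,0,0,80],[0,0,0,0,0,0,85],[0,0,0,0,0,-5,85],[0,0,0,0,0,-20,85],[0,0,0,0,0,-40,85],[0,0,0,0,0,-40,85],[0,0,0,0,0,-20,85]],
  ],
)

```text
clock: 21.45
ee_pos: [0.6378, -0.0168, 0.2271]
tool_rot: [0.97, 0.242, 0.002, 0.001]
wrist_force: [-0.0, -0.3, -0.3]
opening: 0.0854
```

Request:
send_rows(
  moves=[
    [[0,0,0,0,0,0,85],[0,0,0,0,0,0,85],[0,0,0,0,0,0,85],[0,0,0,0,0,0,85]],
  ],
)

```text
clock: 21.85
ee_pos: [0.6368, -0.0167, 0.2225]
tool_rot: [0.97, 0.242, -0.001, -0.0]
wrist_force: [-0.1, -0.2, 0.7]
opening: 0.085
```

```bash
python3 - <<'E'
from h import *
st(); R=[(.128,.0305),(.128,.028),(.098,.0305)]
for n in ["wrist","scene"]: ringov(n,[(.637,-.0160)],n[0]+"11",rads=R); print(n,locate(n,"fine_center",[.638,-.016],.09))
go([.4375,-.1775,.22],28)
E
```

```text
t 21.85 pos [636.8 -16.7 222.5] F [-0.1 -0.2  0.7] op 85.0
wrist [([0.6357, -0.017], 0.97, 0.84)]
scene [([0.6435, -0.3268], 0.66, 0.66), ([0.6406, -0.0131], 0.87, 0.6), ([0.4712, 0.1793], 0.57, 0.29)]
t 22.05 pos [637.  -16.7 223. ] F [ 0.1 -0.5  0.5] op 84.9
tilt xy [-0.0005 -0.0001] az 28.0 q7 0.51
shift now-axes [-251.7   48.3    3.1]
tool rz -0.0
shift after turn [-251.7   48.3    3. ]
```

View pics/w11.png

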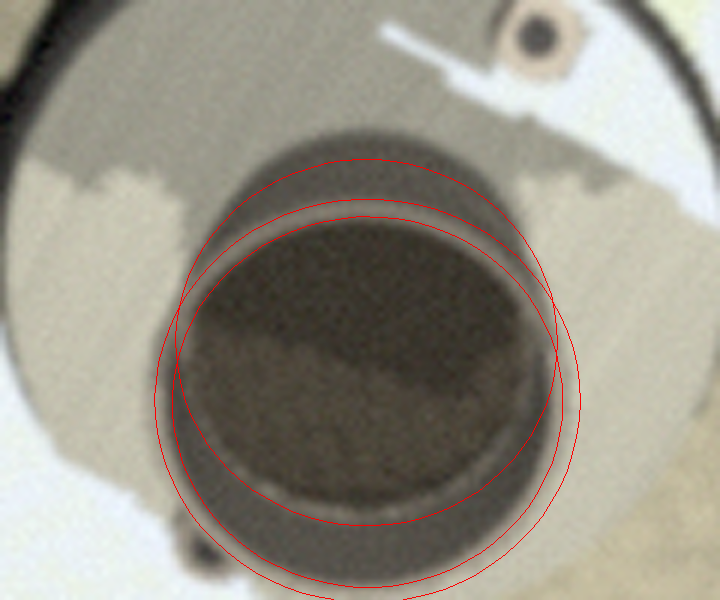

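View pics/s11.png

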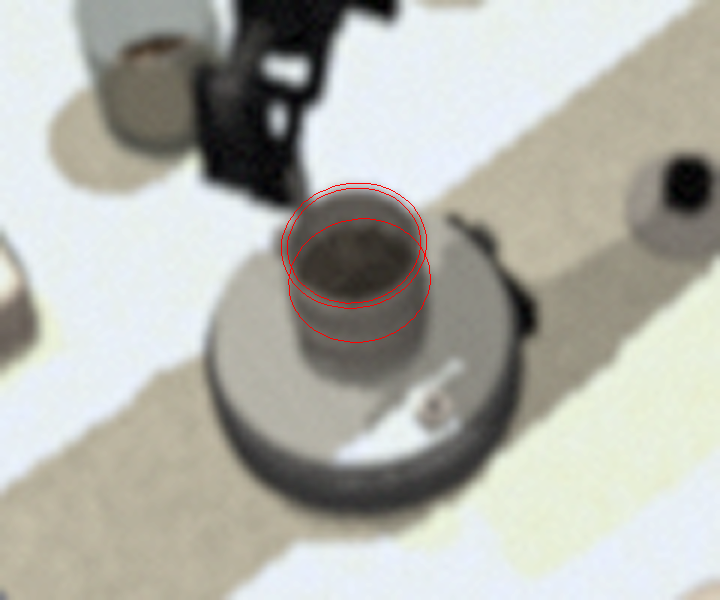

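Request:
send_rows(
  moves=[
    [[0,0,0,-20,4,0,85],[0,0,0,-40,8,3,85],[0,0,0,-45,9,5,85],[0,0,0,-45,9,5,85],[0,0,0,-45,8,5,85],[0,0,0,-35,6,5,85],[0,0,0,-16.7,3,0,85],[0,0,0,-5,1.3,0,85],[0,0,0,0,0,0,85],[0,0,0,0,0,0,85]],
  ],
)

```text
clock: 23.05
ee_pos: [0.4385, -0.1768, 0.2003]
tool_rot: [0.97, 0.242, 0.0, 0.0]
wrist_force: [-0.5, 0.3, 0.3]
opening: 0.0849
```

Request:
send_rows(
  moves=[
    [[0,0,0,0,0,0,85],[0,0,0,0,0,0,85],[0,0,0,0,0,0,85]],
  ],
)

```text
clock: 23.35
ee_pos: [0.4378, -0.1772, 0.2003]
tool_rot: [0.97, 0.242, -0.0, 0.0]
wrist_force: [-0.2, -0.7, 0.4]
opening: 0.0849
```

```bash
python3 - <<'E'
from h import *
st(); save("wrist","w12")
for n in ["wrist","scene"]: print(n,locate(n,"medium_center",[.4375,-.1775]),robot.pinpoint(n,"medium_center"))
overlay("wrist","medium_center",[(.4375,-.1775)],"w12o")
go([.4375,-.1775,.01],28)
E
```

```text
t 23.35 pos [ 437.8 -177.2  200.3] F [-0.2 -0.7  0.4] op 84.9
wrist [([0.4347, -0.1779], 1.0, 0.65)] [{'location': [0.439, -0.1749, 0.0232], 'conf': 0.93}]
scene [([0.4386, -0.1735], 0.83, 0.61)] [{'location': [0.4399, -0.1831, 0.0204], 'conf': 0.7}]
t 23.65 pos [ 437.6 -177.5  200.3] F [-0.1 -0.7 -0.3] op 84.9
tilt xy [ 0.     -0.0001] az 28.0 q7 0.82
shift now-axes [-1.000e-01 -1.000e-01  1.903e+02]
tool rz 0.0
shift after turn [-1.000e-01 -0.000e+00  1.903e+02]
```

View pics/w12.png

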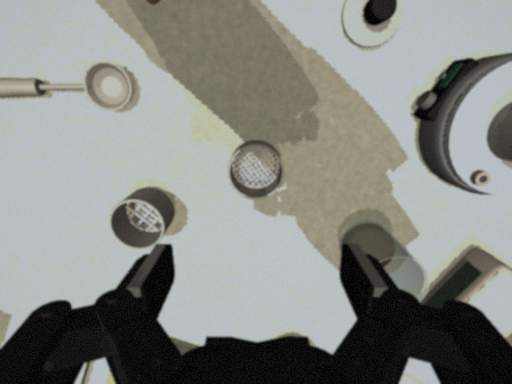

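View pics/w12o.png

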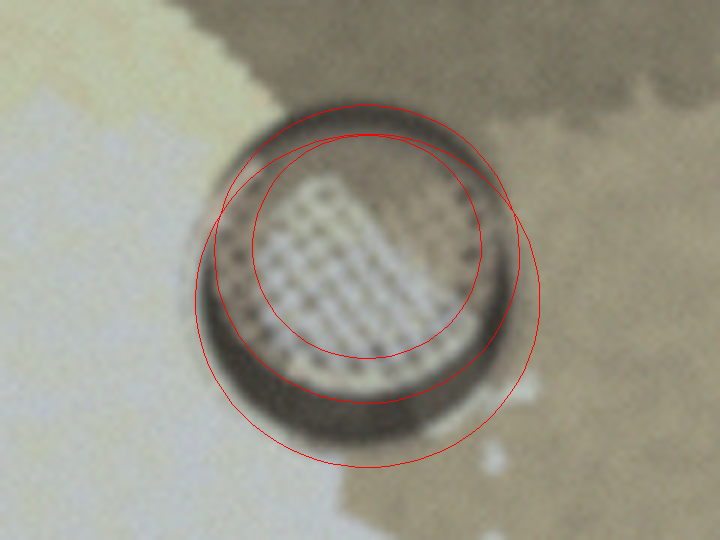

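Request:
send_rows(
  moves=[
    [[0,0,0,-2.5,-0.8,40,85],[0,0,0,0,0,40,85],[0,0,0,0,0,35,85],[0,0,0,0,0,25,85],[0,0,0,0,0,20,85],[0,0,0,0,0,15,85],[0,0,0,0,0,10,85],[0,0,0,0,0,5,85],[0,0,0,0,0,0,85]],
  ],
)

```text
clock: 24.55
ee_pos: [0.4349, -0.178, 0.0102]
tool_rot: [0.97, 0.242, -0.0, -0.0]
wrist_force: [-0.3, -0.0, -0.5]
opening: 0.0852
```

Request:
send_rows(
  moves=[
    [[0,0,0,0,0,0,50],[0,0,0,0,0,0,50],[0,0,0,0,0,0,50],[0,0,0,0,0,0,50],[0,0,0,0,0,0,50],[0,0,0,0,0,0,50]],
  ],
)

```text
clock: 25.15
ee_pos: [0.4353, -0.1781, 0.0112]
tool_rot: [0.97, 0.242, 0.0, 0.0]
wrist_force: [-1.6, 0.6, 11.8]
opening: 0.0597
```

```bash
python3 - <<'E'
from h import *
s=st(); save("wrist","w13"); L=locate("wrist","medium_center",[.435,-.178]);print(L)
R=Ro.from_quat(s["tool_rot"]).as_matrix(); print("off tool",[(R.T@np.r_[np.array(l[0])-s["ee_pos"][:2],0])[:2] for l in L])
overlay("wrist","medium_center",[tuple(s["ee_pos"][:2])],"w13o")
go([.6365,-.0168,.25],28)
E
```

```text
t 25.15 pos [ 435.3 -178.1   11.2] F [-1.6  0.6 11.8] op 59.7
[([0.4337, -0.1778], 0.98, 0.65)]
off tool [array([-0.00127511, -0.00103634])]
t 25.3 pos [ 435.3 -178.1   11.2] F [-0.6  0.4 10.8] op 59.5
tilt xy [ 0.0011 -0.0005] az 27.99 q7 0.82
shift now-axes [ 253.6  -47.8 -238.7]
tool rz -0.01
shift after turn [ 253.4  -48.  -238.8]
```

View pics/w13.png

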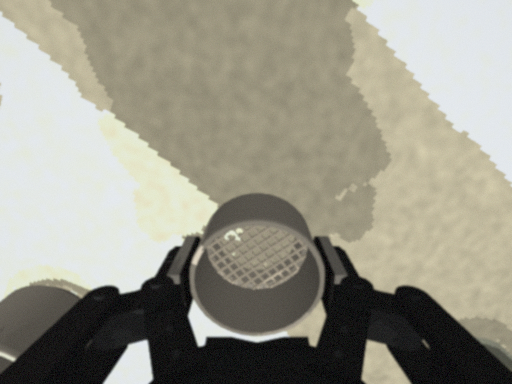

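View pics/w13o.png

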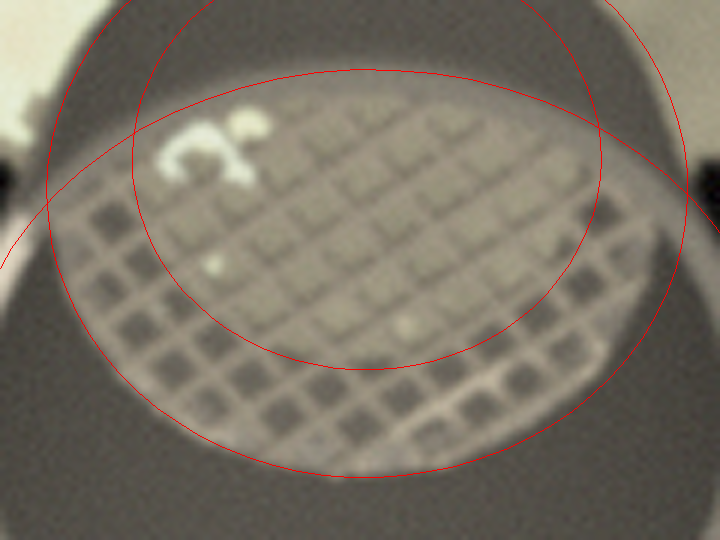

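Request:
send_rows(
  moves=[
    [[0,0,0,0,0,-4,50],[0,0,0,0,0,-10,50],[0,0,0,0,0,-26,50],[0,0,0,0,0,-35,50],[0,0,0,0,0,-40,50],[0,0,0,0,0,-40,50],[0,0,0,5,-1,-34,50],[0,0,0,15,-3,-20,50],[0,0,0,30,-6,0,50],[0,0,0,40,-7,0,50]],
  ],
)

```text
clock: 26.3
ee_pos: [0.5066, -0.1209, 0.2212]
tool_rot: [0.971, 0.241, 0.001, 0.001]
wrist_force: [0.7, -0.9, -1.2]
opening: 0.0591
```

Request:
send_rows(
  moves=[
    [[0,0,0,42,-8,0,50],[0,0,0,42,-8,0,50],[0,0,0,38,-7,0,50],[0,0,0,26,-5,0,50],[0,0,0,12,-2.4,0,50],[0,0,0,3.6,-0.4,0,50],[0,0,0,0,0,0,50],[0,0,0,0,0,0,50],[0,0,0,0,0,0,50]],
  ],
)

```text
clock: 27.2
ee_pos: [0.636, -0.0175, 0.2197]
tool_rot: [0.97, 0.241, -0.0, 0.0]
wrist_force: [-0.2, -0.7, -1.4]
opening: 0.0594
```

```bash
python3 - <<'E'
from h import *
go([.6367,-.017,.145],28)
E
```

```text
t 27.2 pos [636.  -17.5 219.7] F [-0.2 -0.7 -1.4] op 59.4
tilt xy [ 0.     -0.0003] az 27.95 q7 0.51
shift now-axes [ 0.8 -0.1 74.7]
tool rz -0.05
shift after turn [ 0.8 -0.1 74.7]
```

Request:
send_rows(
  moves=[
    [[0,0,0,0,0,10,50],[0,0,0,0,0,25,50],[0,0,0,0,0,25,50],[0,0,0,0,0,15,50],[0,0,0,0,0,0,50],[0,0,0,0,0,0,50],[0,0,0,0,0,0,50]],
  ],
)

```text
clock: 27.9
ee_pos: [0.6368, -0.0169, 0.1452]
tool_rot: [0.97, 0.242, 0.001, 0.0]
wrist_force: [0.6, 0.4, -1.2]
opening: 0.0594
```

```bash
python3 - <<'E'
from h import *
go([.6367,-.017,.1305],28);save("wrist","w14")
E
```

```text
t 27.9 pos [636.8 -16.9 145.2] F [ 0.6  0.4 -1.2] op 59.4
tilt xy [ 0.0013 -0.0002] az 27.99 q7 0.51
shift now-axes [-0.2  0.1 14.7]
tool rz -0.01
shift after turn [-0.1  0.1 14.7]
```

View pics/w14.png

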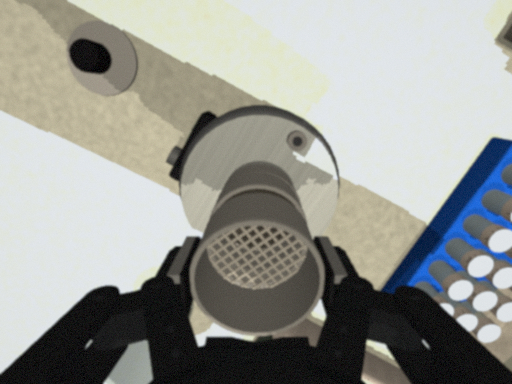

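The medium sieve hangs centred over the stack: the rim of the fine one shows at (257,175). Lowering.

Request:
send_rows(
  moves=[
    [[0,0,0,0,0,4,50],[0,0,0,0,0,3,50],[0,0,0,0,0,2,50],[0,0,0,0,0,2,50],[0,0,0,0,0,1,50],[0,0,0,0,0,1,50],[0,0,0,0,0,1,50],[0,0,0,0,0,0,50],[0,0,0,0,0,0,50]],
  ],
)

```text
clock: 28.85
ee_pos: [0.6366, -0.0168, 0.1312]
tool_rot: [0.97, 0.242, 0.0, 0.0]
wrist_force: [-3.3, 0.3, 12.3]
opening: 0.0596
```

Request:
send_rows(
  moves=[
    [[0,0,0,0,0,-0.5,50],[0,0,0,0,0,0,64],[0,0,0,0,0,0,72],[0,0,0,0,0,0,80],[0,0,0,0,0,0,85],[0,0,0,0,0,-5,85],[0,0,0,0,0,-20,85],[0,0,0,0,0,-40,85],[0,0,0,0,0,-40,85],[0,0,0,0,0,-20,85]],
  ],
)

```text
clock: 29.85
ee_pos: [0.6371, -0.0168, 0.2596]
tool_rot: [0.97, 0.242, 0.002, 0.001]
wrist_force: [-0.3, 0.1, -0.0]
opening: 0.0849
```

Request:
send_rows(
  moves=[
    [[0,0,0,0,0,0,85],[0,0,0,0,0,0,85],[0,0,0,0,0,0,85],[0,0,0,0,0,0,85]],
  ],
)

```text
clock: 30.25
ee_pos: [0.6362, -0.0168, 0.255]
tool_rot: [0.97, 0.242, -0.001, -0.0]
wrist_force: [-0.0, 0.6, -0.1]
opening: 0.085
```

```bash
python3 - <<'E'
from h import *
st(); R=[(.164,.0305),(.164,.028),(.128,.0305)]
for n in ["wrist","scene"]: ringov(n,[(.637,-.0160)],n[0]+"15",rads=R,k=5); print(n,locate(n,"medium_center",[.638,-.016],.12))
go([.3485,-.288,.20],28)
E
```

```text
t 30.25 pos [636.2 -16.8 255. ] F [-0.   0.6 -0.1] op 85.0
wrist [([0.6352, -0.0167], 0.97, 0.64)]
scene [([0.6381, -0.0135], 0.93, 0.65)]
t 30.45 pos [636.4 -16.7 255.5] F [ 0.4 -0.2 -0.1] op 85.2
tilt xy [-0.0005 -0.0001] az 28.0 q7 0.51
shift now-axes [-381.5  104.4   55.7]
tool rz -0.0
shift after turn [-381.6  104.4   55.5]
```

View pics/w15.png

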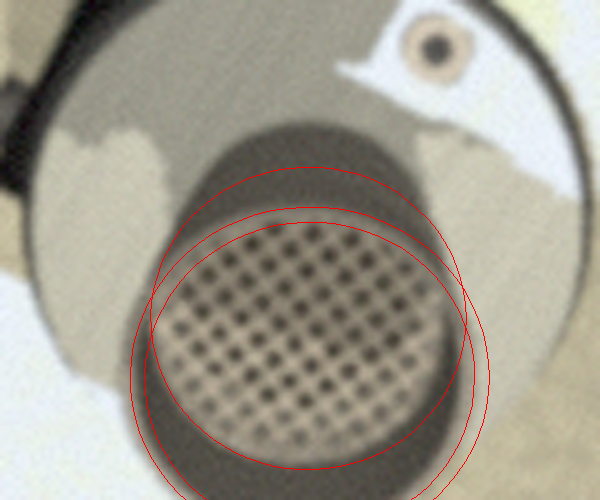

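View pics/s15.png

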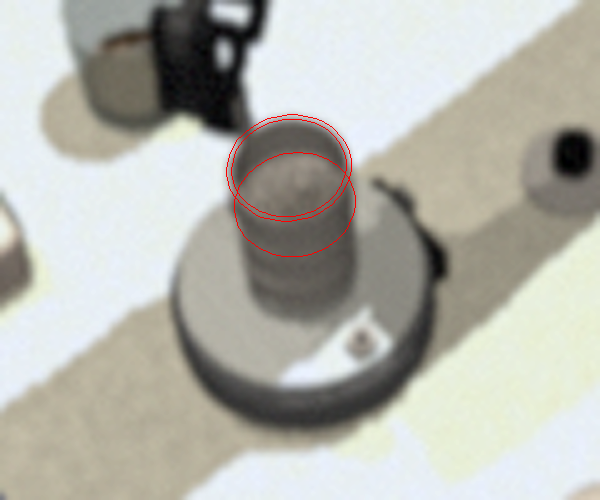

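Request:
send_rows(
  moves=[
    [[0,0,0,-20,5,0,85],[0,0,0,-40,11,4,85],[0,0,0,-45,12,7,85],[0,0,0,-45,13,8,85],[0,0,0,-45,13,8,85],[0,0,0,-45,12,8,85],[0,0,0,-45,12,8,85],[0,0,0,-45,12,8,85],[0,0,0,-30,9,4.6,85],[0,0,0,-21.5,5.4,0,85]],
  ],
)

```text
clock: 31.45
ee_pos: [0.3467, -0.2895, 0.1999]
tool_rot: [0.971, 0.241, -0.0, -0.0]
wrist_force: [0.3, -0.2, 0.1]
opening: 0.085
```

Request:
send_rows(
  moves=[
    [[0,0,0,0,0,0,85],[0,0,0,0,0,0,85],[0,0,0,0,0,0,85],[0,0,0,0,0,0,85],[0,0,0,0,0,0,85]],
  ],
)

```text
clock: 31.95
ee_pos: [0.349, -0.2876, 0.2002]
tool_rot: [0.97, 0.242, 0.0, 0.0]
wrist_force: [-0.5, -0.3, 0.7]
opening: 0.085
```

```bash
python3 - <<'E'
from h import *
st(); save("wrist","w16")
for n in ["wrist"]: print(n,locate(n,"coarse_center",[.3485,-.288]),robot.pinpoint(n,"coarse_center"))
overlay("wrist","coarse_center",[(.3485,-.288)],"w16o")
go([.3485,-.288,.015],28)
E
```

```text
t 31.95 pos [ 349.  -287.6  200.2] F [-0.5 -0.3  0.7] op 85.0
wrist [([0.3462, -0.2899], 0.98, 0.97)] [{'location': [0.3471, -0.2872, 0.0191], 'conf': 0.6}]
t 32.15 pos [ 348.7 -287.9  200.2] F [ 0.6  0.5 -0.7] op 84.8
tilt xy [-0.     -0.0001] az 28.01 q7 1.1
shift now-axes [ -0.2  -0.  185.2]
tool rz 0.01
shift after turn [ -0.3  -0.  185.2]
```

View pics/w16.png

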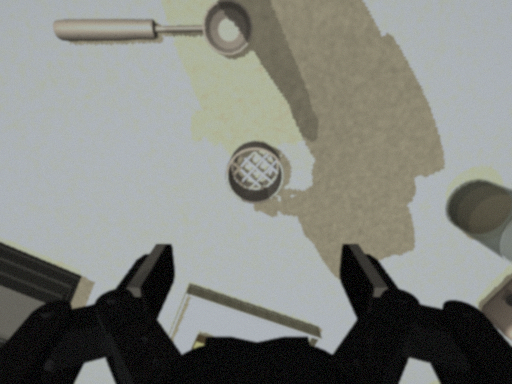

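View pics/w16o.png

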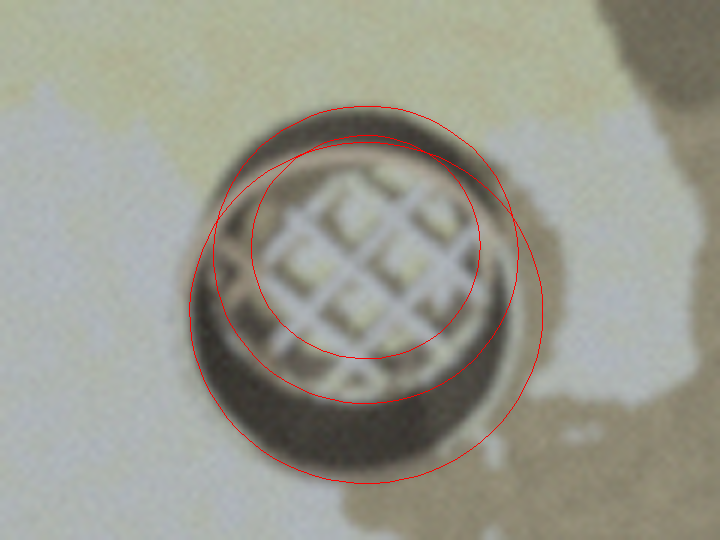

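Request:
send_rows(
  moves=[
    [[0,0,0,-2.2,0.6,40,85],[0,0,0,0,0,40,85],[0,0,0,0,0,35,85],[0,0,0,0,0,25,85],[0,0,0,0,0,20,85],[0,0,0,0,0,13,85],[0,0,0,0,0,8,85],[0,0,0,0,0,5,85],[0,0,0,0,0,0,85]],
  ],
)

```text
clock: 33.05
ee_pos: [0.347, -0.2896, 0.0141]
tool_rot: [0.97, 0.242, -0.0, -0.0]
wrist_force: [0.3, 0.3, 0.7]
opening: 0.0852
```

Request:
send_rows(
  moves=[
    [[0,0,0,0,0,0,50],[0,0,0,0,0,0,50],[0,0,0,0,0,0,50],[0,0,0,0,0,0,50],[0,0,0,0,0,0,50],[0,0,0,0,0,0,50]],
  ],
)

```text
clock: 33.65
ee_pos: [0.3472, -0.2898, 0.015]
tool_rot: [0.97, 0.242, 0.0, 0.0]
wrist_force: [0.0, 0.6, 10.1]
opening: 0.0595
```

```bash
python3 - <<'E'
from h import *
s=st(); L=locate("wrist","coarse_center",[.347,-.29]);
save("wrist","w17"); L=locate("wrist","coarse_center",[.347,-.29]);print(L)
R=Ro.from_quat(s["tool_rot"]).as_matrix(); print("off tool",[(R.T@np.r_[np.array(l[0])-s["ee_pos"][:2],0])[:2] for l in L])
go([.6365,-.017,.26],28)
E
```

```text
t 33.65 pos [ 347.2 -289.8   15. ] F [ 0.   0.6 10.1] op 59.5
[([0.3456, -0.2895], 0.97, 0.64)]
off tool [array([-0.00126508, -0.00097885])]
t 33.8 pos [ 347.2 -289.8   15. ] F [-0.   0.7 10.3] op 59.8
tilt xy [ 0.0008 -0.0008] az 27.99 q7 1.09
shift now-axes [ 383.6 -104.8 -245. ]
tool rz -0.01
shift after turn [ 383.5 -105.  -245. ]
```

View pics/w17.png

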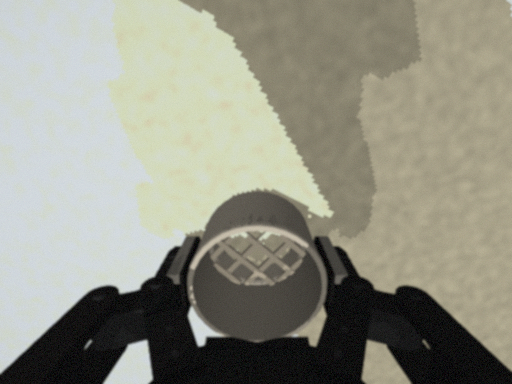

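Request:
send_rows(
  moves=[
    [[0,0,0,0,0,-4,50],[0,0,0,0,0,-10,50],[0,0,0,0,0,-26,50],[0,0,0,0,0,-40,50],[0,0,0,0,0,-45,50],[0,0,0,4,-1,-40,50],[0,0,0,14,-4,-35,50],[0,0,0,24,-7,-25,50],[0,0,0,34,-9,-15,50],[0,0,0,40,-11,-5,50]],
  ],
)

```text
clock: 34.8
ee_pos: [0.4348, -0.2065, 0.2619]
tool_rot: [0.971, 0.241, 0.001, 0.001]
wrist_force: [1.1, -0.8, -3.1]
opening: 0.0593
```

Request:
send_rows(
  moves=[
    [[0,0,0,42,-11,0,50],[0,0,0,44,-12,0,50],[0,0,0,44,-12,0,50],[0,0,0,44,-12,0,50],[0,0,0,40,-11,0,50],[0,0,0,30,-8,0,50],[0,0,0,16,-5,0,50],[0,0,0,7.6,-1.8,0,50],[0,0,0,0,0,0,50],[0,0,0,0,0,0,50]],
  ],
)

```text
clock: 35.8
ee_pos: [0.6359, -0.018, 0.2597]
tool_rot: [0.97, 0.241, -0.0, 0.0]
wrist_force: [-1.0, -0.9, -0.9]
opening: 0.0595
```

Request:
send_rows(
  moves=[
    [[0,0,0,0,0,10,50],[0,0,0,0,0,25,50],[0,0,0,0,0,25,50],[0,0,0,0,0,14,50],[0,0,0,0,0,0,50],[0,0,0,0,0,0,50],[0,0,0,0,0,0,50]],
  ],
)

```text
clock: 36.5
ee_pos: [0.6367, -0.0172, 0.1862]
tool_rot: [0.97, 0.242, 0.001, 0.0]
wrist_force: [0.5, 0.4, -1.7]
opening: 0.0598
```

```bash
python3 - <<'E'
from h import *
go([.6365,-.017,.171],28); save("wrist","w18")
E
```

```text
t 36.5 pos [636.7 -17.2 186.2] F [ 0.5  0.4 -1.7] op 59.8
tilt xy [ 0.0013 -0.0001] az 27.98 q7 0.5
shift now-axes [-0.1 -0.3 15.2]
tool rz -0.02
shift after turn [-0.1 -0.3 15.2]
```

View pics/w18.png

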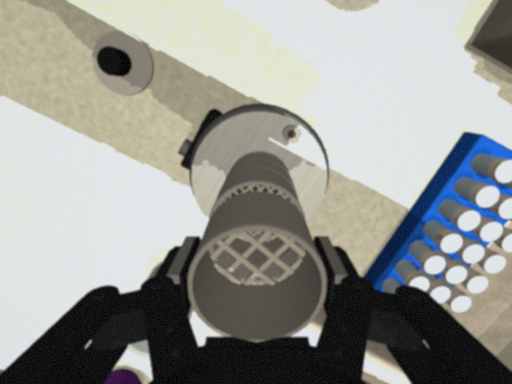

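The coarse sieve is in line with the stack below; medium rim shows at (257,187). Lowering.

Request:
send_rows(
  moves=[
    [[0,0,0,0,0,4,50],[0,0,0,0,0,3,50],[0,0,0,0,0,2,50],[0,0,0,0,0,2,50],[0,0,0,0,0,2,50],[0,0,0,0,0,1,50],[0,0,0,0,0,0.6,50],[0,0,0,0,0,0,50],[0,0,0,0,0,0,50]],
  ],
)

```text
clock: 37.45
ee_pos: [0.6365, -0.017, 0.171]
tool_rot: [0.97, 0.242, 0.0, 0.0]
wrist_force: [-2.7, -0.1, 5.8]
opening: 0.0597
```

Request:
send_rows(
  moves=[
    [[0,0,0,0,0,0.6,50],[0,0,0,0,0,0,50],[0,0,0,0,0,0,50]],
  ],
)

```text
clock: 37.75
ee_pos: [0.6367, -0.0171, 0.1709]
tool_rot: [0.97, 0.242, 0.0, 0.0]
wrist_force: [-3.8, 0.2, 12.6]
opening: 0.0599
```

Request:
send_rows(
  moves=[
    [[0,0,0,0,0,-0.6,50],[0,0,0,0,0,0,64],[0,0,0,0,0,0,72],[0,0,0,0,0,0,80],[0,0,0,0,0,0,85],[0,0,0,0,0,-5,85],[0,0,0,0,0,-20,85],[0,0,0,0,0,-40,85],[0,0,0,0,0,-40,85],[0,0,0,0,0,-20,85]],
  ],
)

```text
clock: 38.75
ee_pos: [0.637, -0.017, 0.2994]
tool_rot: [0.97, 0.242, 0.002, 0.001]
wrist_force: [-0.5, 0.5, 0.3]
opening: 0.0851
```

Request:
send_rows(
  moves=[
    [[0,0,0,0,0,0,85],[0,0,0,0,0,0,85],[0,0,0,0,0,0,85],[0,0,0,0,0,0,85]],
  ],
)

```text
clock: 39.15
ee_pos: [0.6362, -0.017, 0.2949]
tool_rot: [0.97, 0.242, -0.001, -0.0]
wrist_force: [-0.9, -0.3, 0.2]
opening: 0.0851
```

```bash
python3 - <<'E'
from h import *
st(); R=[(.208,.0305),(.208,.028),(.164,.0305)]
for n in ["wrist","scene"]: ringov(n,[(.637,-.0160)],n[0]+"19",rads=R,k=5); print(n,locate(n,"coarse_center",[.638,-.016],.156))
robot.snapshot("wrist"); print(locate("wrist","lid_knob",[.467,.017]))
go([.467,.0165,.24],28)
E
```

```text
t 39.15 pos [636.2 -17.  294.9] F [-0.9 -0.3  0.2] op 85.1
wrist [([0.6354, -0.0176], 0.96, 0.63)]
scene [([0.6379, -0.0149], 0.96, 0.85)]
[([0.4645, 0.0158], 1.03, 0.67)]
t 39.45 pos [636.4 -16.9 295.5] F [0.7 0.3 0.6] op 84.9
tilt xy [-0.0002 -0.0001] az 28.0 q7 0.49
shift now-axes [-133.9 -109.1   55.5]
tool rz -0.0
shift after turn [-133.9 -109.1   55.5]
```

View pics/w19.png

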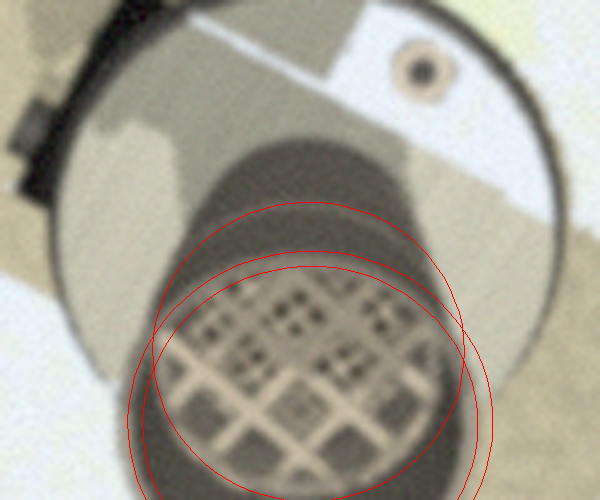

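View pics/s19.png

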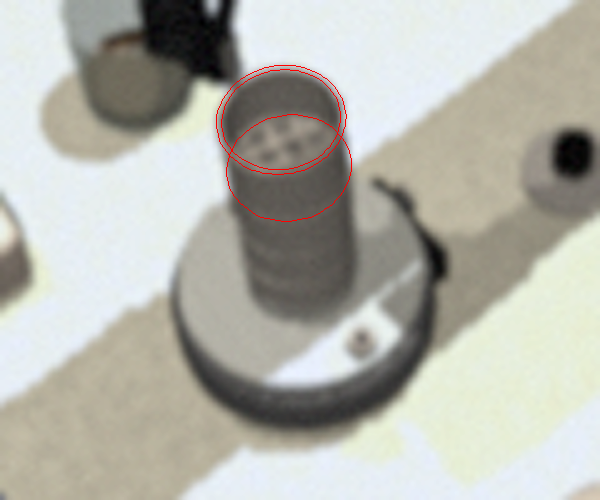

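Request:
send_rows(
  moves=[
    [[0,0,0,-14,-11,0,85],[0,0,0,-28,-23,5,85],[0,0,0,-32,-26,20,80],[0,0,0,-30,-25,25,70],[0,0,0,-20,-16,25,60],[0,0,0,-9.9,-8.1,15,50],[0,0,0,0,0,5.5,50],[0,0,0,0,0,0,50],[0,0,0,0,0,0,50],[0,0,0,0,0,0,50]],
  ],
)

```text
clock: 40.45
ee_pos: [0.4699, 0.016, 0.2015]
tool_rot: [0.97, 0.242, 0.0, 0.0]
wrist_force: [-0.2, 0.9, -0.5]
opening: 0.0501
```

```bash
python3 - <<'E'
from h import *
st(); robot.snapshot("wrist")
print(locate("wrist","lid_knob",[.467,.017]),robot.pinpoint("wrist","lid_knob"))
save("wrist","w20"); print(locate("wrist","lid_knob",[.467,.017]))
overlay("wrist","lid_knob",[(.4665,.0165)],"w20o")
go([.4665,.0165,.016],28)
E
```

```text
t 40.45 pos [469.9  16.  201.5] F [-0.2  0.9 -0.5] op 50.1
[([0.4644, 0.0153], 0.98, 0.86)] [{'location': [0.4665, 0.018, 0.0278], 'conf': 0.84}]
[([0.4647, 0.0149], 0.98, 0.71)]
t 40.75 pos [469.3  16.1 201.2] F [ 0.3  0.2 -0.9] op 49.9
tilt xy [ 0.0001 -0.0001] az 28.0 q7 0.43
shift now-axes [ -2.3  -1.6 185.2]
tool rz -0.0
shift after turn [ -2.3  -1.6 185.2]
```

View pics/w20.png

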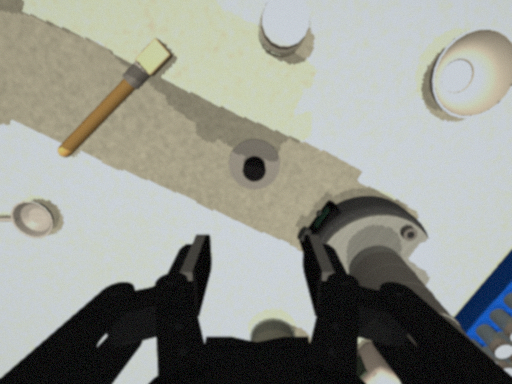

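View pics/w20o.png

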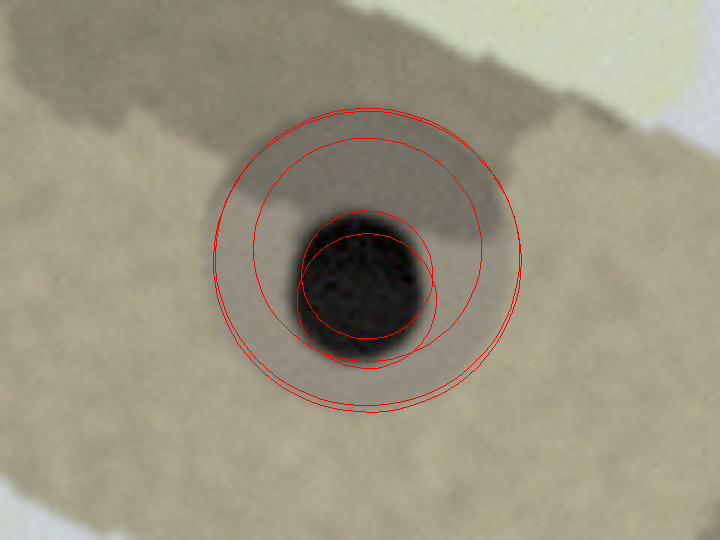

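Request:
send_rows(
  moves=[
    [[0,0,0,-3.7,-1,40,50],[0,0,0,0,0,40,50],[0,0,0,0,0,35,50],[0,0,0,0,0,25,50],[0,0,0,0,0,20,50],[0,0,0,0,0,13,50],[0,0,0,0,0,7,50],[0,0,0,0,0,4,50],[0,0,0,0,0,0,50]],
  ],
)

```text
clock: 41.65
ee_pos: [0.4655, 0.0153, 0.0171]
tool_rot: [0.97, 0.242, 0.0, 0.0]
wrist_force: [-0.0, -0.1, 0.1]
opening: 0.05
```

```bash
python3 - <<'E'
from h import *
st(); save("wrist","w21")
E
```

```text
t 41.65 pos [465.5  15.3  17.1] F [-0.  -0.1  0.1] op 50.0
```

View pics/w21.png

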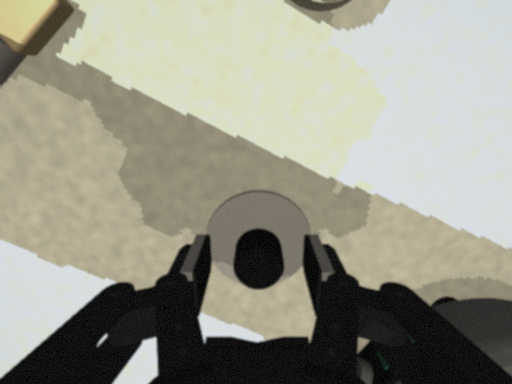

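Knob is centred between the fingers, at (258,258). Close on it.

Request:
send_rows(
  moves=[
    [[0,0,0,0,0,0,15],[0,0,0,0,0,0,15],[0,0,0,0,0,0,15],[0,0,0,0,0,0,15],[0,0,0,0,0,0,15],[0,0,0,0,0,0,15],[0,0,0,0,0,0,15]],
  ],
  newtons=30,
)

```text
clock: 42.4
ee_pos: [0.4657, 0.0153, 0.0176]
tool_rot: [0.97, 0.242, 0.0, 0.0]
wrist_force: [-0.5, -0.5, 8.2]
opening: 0.0242
```

```bash
python3 - <<'E'
from h import *
s=st(); save("wrist","w22"); L=locate("wrist","lid_knob",[.466,.015]);print(L)
R=Ro.from_quat(s["tool_rot"]).as_matrix(); print("off tool",[(R.T@np.r_[np.array(l[0])-s["ee_pos"][:2],0])[:2] for l in L])
overlay("wrist","lid_knob",[tuple(s["ee_pos"][:2])],"w22o")
go([.6367,-.017,.27],28)
E
```

```text
t 42.4 pos [465.7  15.3  17.6] F [-0.5 -0.5  8.2] op 24.2
[([0.4628, 0.0179], 0.9, 0.75)]
off tool [array([-0.00131907, -0.00365694])]
t 42.55 pos [465.7  15.3  17.7] F [-0.4 -0.1  8. ] op 23.8
tilt xy [ 0.0009 -0.    ] az 28.0 q7 0.44
shift now-axes [ 136.   108.9 -252.2]
tool rz -0.0
shift after turn [ 135.8  108.8 -252.3]
```

View pics/w22o.png

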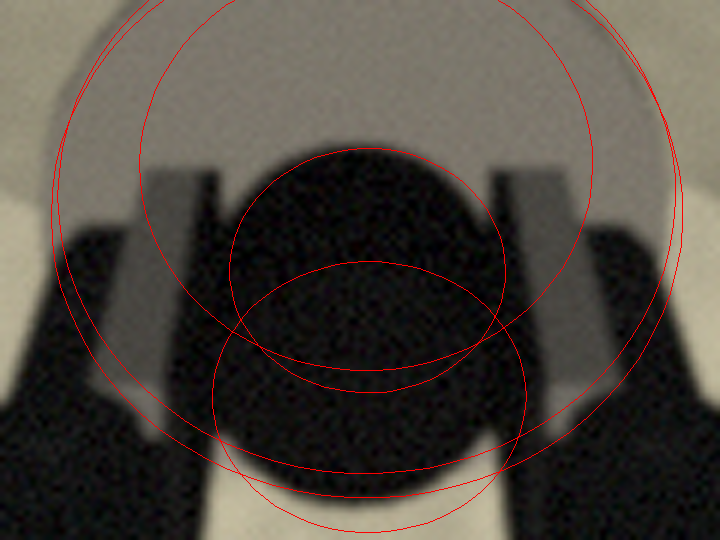

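Request:
send_rows(
  moves=[
    [[0,0,0,0,0,-4,15],[0,0,0,0,0,-10,15],[0,0,0,0,0,-26,15],[0,0,0,0,0,-40,15],[0,0,0,0,0,-45,15],[0,0,0,0,0,-45,15],[0,0,0,0,0,-40,15],[0,0,0,0,0,-30,15],[0,0,0,4,3,-12,15],[0,0,0,12,10,0,15]],
  ],
)

```text
clock: 43.55
ee_pos: [0.4855, 0.0115, 0.272]
tool_rot: [0.97, 0.242, 0.002, 0.0]
wrist_force: [0.4, 0.7, -0.3]
opening: 0.0237
```

Request:
send_rows(
  moves=[
    [[0,0,0,20,16,0,15],[0,0,0,26,21,0,15],[0,0,0,26,21,0,15],[0,0,0,22,17,0,15],[0,0,0,15,12,0,15],[0,0,0,8,6.4,0,15],[0,0,0,3,2.5,0,15],[0,0,0,0,0,0,15],[0,0,0,0,0,0,15],[0,0,0,0,0,0,15]],
  ],
)

```text
clock: 44.55
ee_pos: [0.6362, -0.0168, 0.2695]
tool_rot: [0.97, 0.242, 0.0, 0.0]
wrist_force: [1.0, 0.3, -0.9]
opening: 0.024
```

```bash
python3 - <<'E'
from h import *
go([.6367,-.017,.217],28); save("wrist","w23");save("scene","s23")
E
```

```text
t 44.55 pos [636.2 -16.8 269.5] F [ 1.   0.3 -0.9] op 24.0
tilt xy [ 0.0002 -0.    ] az 28.01 q7 0.5
shift now-axes [ 0.3  0.4 52.5]
tool rz 0.01
shift after turn [ 0.3  0.4 52.5]
```

View pics/w23.png

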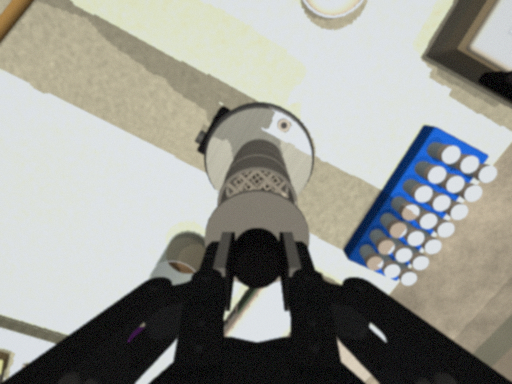

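View pics/s23.png

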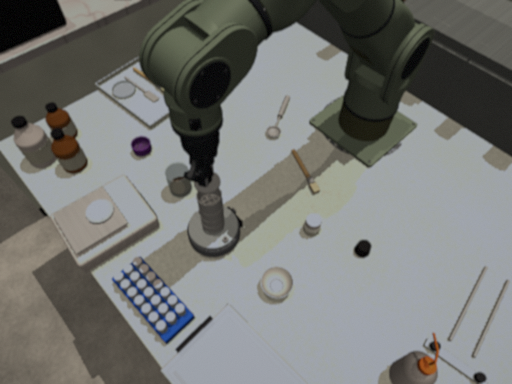

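Request:
send_rows(
  moves=[
    [[0,0,0,0.3,0.3,8,15],[0,0,0,0,0,15,15],[0,0,0,0,0,10,15],[0,0,0,0,0,5,15],[0,0,0,0,0,0,15],[0,0,0,0,0,0,15],[0,0,0,0,0,0,15]],
  ],
)

```text
clock: 45.35
ee_pos: [0.6372, -0.0171, 0.2316]
tool_rot: [0.97, 0.242, 0.0, 0.0]
wrist_force: [-0.9, 0.7, -0.4]
opening: 0.0236
```

```bash
python3 - <<'E'
from h import *
go([.6367,-.017,.217],28); save("wrist","w24")
E
```

```text
t 45.35 pos [637.2 -17.1 231.6] F [-0.9  0.7 -0.4] op 23.6
tilt xy [ 0.0007 -0.0001] az 28.0 q7 0.5
shift now-axes [-0.4 -0.4 14.6]
tool rz -0.0
shift after turn [-0.4 -0.4 14.6]
```

View pics/w24.png

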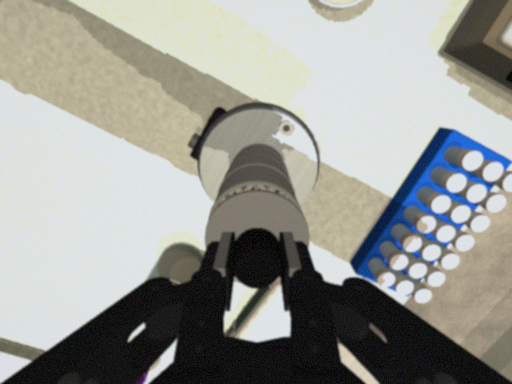

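The lid disc (257,225) is in line with the coarse rim at (257,185). Lowering.

Request:
send_rows(
  moves=[
    [[0,0,0,-0.4,-0.4,4,15],[0,0,0,0,0,3,15],[0,0,0,0,0,2,15],[0,0,0,0,0,2,15],[0,0,0,0,0,1.5,15],[0,0,0,0,0,1,15],[0,0,0,0,0,0.5,15],[0,0,0,0,0,0,15],[0,0,0,0,0,0,15]],
  ],
)

```text
clock: 46.3
ee_pos: [0.6367, -0.017, 0.2176]
tool_rot: [0.97, 0.242, 0.0, 0.0]
wrist_force: [0.4, -0.9, 5.3]
opening: 0.0235
```

Request:
send_rows(
  moves=[
    [[0,0,0,0,0,0.6,15],[0,0,0,0,0,0,15],[0,0,0,0,0,0,15]],
  ],
)

```text
clock: 46.6
ee_pos: [0.6369, -0.0171, 0.2175]
tool_rot: [0.97, 0.242, 0.001, 0.0]
wrist_force: [-1.6, -0.7, 12.2]
opening: 0.0242
```

Request:
send_rows(
  moves=[
    [[0,0,0,0,0,-0.6,15],[0,0,0,0,0,0,30],[0,0,0,0,0,0,40],[0,0,0,0,0,0,50],[0,0,0,0,0,0,55],[0,0,0,0,0,-5,55],[0,0,0,0,0,-20,55],[0,0,0,0,0,-40,55],[0,0,0,0,0,-40,55],[0,0,0,0,0,-15,55]],
  ],
)

```text
clock: 47.6
ee_pos: [0.6371, -0.017, 0.3412]
tool_rot: [0.97, 0.242, 0.002, 0.001]
wrist_force: [-0.8, 0.0, -1.0]
opening: 0.055
```

Request:
send_rows(
  moves=[
    [[0,0,0,-20,-15,0,55],[0,0,0,-35,-25,0,55],[0,0,0,-35,-25,0,55],[0,0,0,-20,-15,0,55],[0,0,0,0,0,0,55],[0,0,0,0,0,0,55],[0,0,0,0,0,0,55],[0,0,0,0,0,0,55]],
  ],
)

```text
clock: 48.4
ee_pos: [0.5023, 0.0019, 0.3368]
tool_rot: [0.97, 0.242, -0.0, 0.0]
wrist_force: [-0.0, 0.2, 0.6]
opening: 0.055
```

```bash
python3 - <<'E'
from h import *
st(); R=[(.212,.030),(.208,.0305),(.24,.0125),(.072,.03)]
save("wrist","w25");save("scene","s25f")
ringov("scene",[(.637,-.0160)],"s25",rads=R,k=5)
for t in ["beaker_center","dish_center","jar_center","stopper_center","lid_knob"]:
    print(t,[(np.round(d["location"],3).tolist(),round(d["conf"],2)) for d in robot.pinpoint("scene",t)])
for n in ["wrist","scene"]: print(n,locate(n,"lid_knob",[.637,-.017],.2))
E
```

```text
t 48.4 pos [502.3   1.9 336.8] F [-0.   0.2  0.6] op 55.0
beaker_center [([0.614, -0.204, 0.044], 0.56)]
dish_center [([0.62, 0.2, 0.017], 0.91)]
jar_center [([0.424, 0.153, 0.028], 0.83)]
stopper_center [([0.368, 0.296, 0.017], 0.69)]
lid_knob [([0.638, -0.017, 0.232], 0.74)]
wrist [([0.6365, -0.0136], 0.8, 0.59)]
scene [([0.6388, -0.016], 0.85, 0.87)]
```

View pics/w25.png

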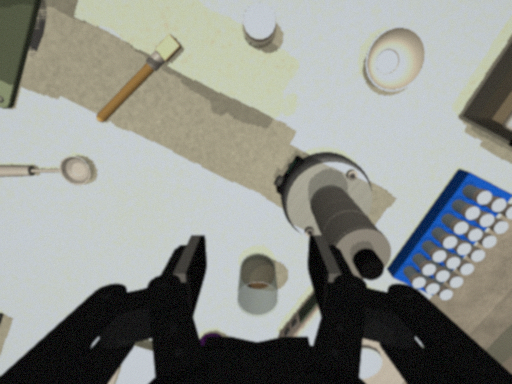

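View pics/s25.png

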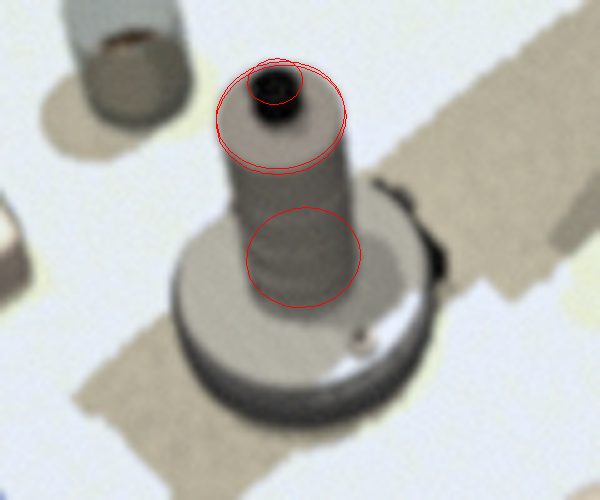

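View pics/s25f.png

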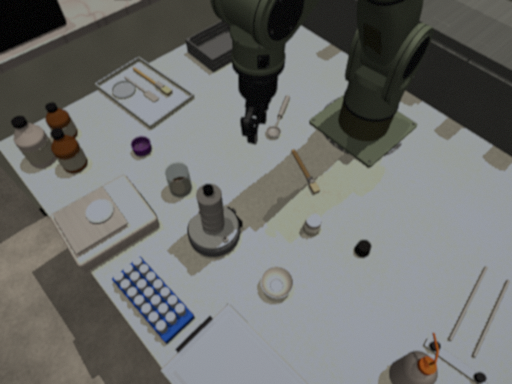

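The lid's disc and knob match the seated outline at (277,118) in the zoomed scene view. The stack is straight, the bystanders are unmoved and the gripper is clear, so I'm handing in.

```bash
python3 - <<'E'
from h import *
print(robot.sign_off()); st()
E
```

```text
the job is handed in; nothing more can be done
None
the job is handed in; nothing more can be done
```

The sieve stack is built on the shaker in the order asked: pan, fine sieve (the grey one, not the purple look-alike), medium, coarse, then the lid. I let each piece go before fetching the next, dropped nothing, and handed in at about 49 s.

**Seating:** Each piece came to rest within about 1 mm of the height expected for a full seat. A light press of 12–15 N did not move any of them further.

**Final pictures:** The rim and lid outlines match level, fully seated parts, and the stack stands straight. The lid knob reads (0.638, -0.017, 0.232) m; its expected seated height is 0.230 m.

**Bystanders:** The beaker, bowl, jar and stopper are within about 4 mm of their first readings, which is the detector's accuracy. I saw no contact with them, and the gripper was clear of everything at the end.

**Disagreements:**
- The cameras differed by 2–5 mm on where the stack and pieces were. The wrist camera read about 1–1.5 mm off, judged by pieces already held in the jaws, and I allowed for that.
- Some detections were false, for example a fine sieve reported where there was none. I ignored them.

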